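# Fetch the drawplate from the rotary plate rack

## Robot

A 6-joint arm with a two-finger parallel gripper is mounted at the origin on the work surface. World frame = base frame: x ahead of the robot, y to its left, z up, the work surface at z = 0. Lengths are in m, angles in rad, forces in N, time in s.
With the tool pointing down it reaches from about 0.35 to 0.85 m from the base axis. Payload 8.1 kg.
Tool frame: the origin (TCP) lies between the finger pads; the fingertips stand 19 mm ahead of it and the grasp point (between the pads) is the TCP; x points along the fingers, z is the direction in which the jaws open and shut, and the axes are right-handed (so a half turn about x gives the same grasp; the last joint's range is limited). The gripper opens to 93 mm and grips with 3 to 60 N. Pads are 15 mm wide; open, the fingers measure 128 mm over their backs; the gripper's body (75 mm by 188 mm) begins 65 mm behind the grasp point.
Start: joints at [1.113, 0.13, 1.488, -0, 1.523, -0.085], TCP at [0.219, 0.559, 0.238] pointing down, gripper open.
Joint ranges: [-2.96, 2.96], [-0.89, 2.26], [0.02, 2.5], [-1.34, 4.48], [0, 2.73], [-2.66, 2.66]. Speed limits (rad/s): [2.39, 2.39, 2.79, 3.14, 3.14, 3.14].

## Interface

Orientations are given as a rotation vector (axis times angle).
In Python, from bench import telemetry, viewer, sign_off gives the robot as it stands. The module is installed in compiled form; this text tells all that it offers.
- The arm moves only by the tool play_rows, never from a script. Its arguments are lists of equal length, an entry for each row: "grip": the opening, from -1 (shut) to 1 (fully open); "delta_pos": the shift along the tool's x, y, z in m, a list of three; "roll": the turn about the tool's x in rad. A call has 1 to 8 rows; each row is the pose to reach, as a shift and turn from the pose commanded when the call began, along the tool's axes at that moment; what a row does not reach only later rows make up. A row lasts 1/10 s, in which the tool goes at most 50 mm and 8.59 degrees, less where a joint would pass 70% of its speed; a pose out of reach is approached as far as the arm can. A call with a gripper value outside its range is refused whole. The fingers move at their own pace and stop on an object; "newtons" is the grip in N (left out, the last holds). Time passes only in rows, so rows that repeat a pose let the fingers close. It gives the time, the measured TCP pose, the force and the opening at its end, in the units of the state.
- telemetry.state(): the state, without advancing time (a new reading comes with each control period).
- viewer.read_camera(name): name is "side" or "top"; returns a dict with "color" (400x640x3 uint8, blue, green, red), "z_map" (400x640 float32, m along the optical axis (not along the pixel's ray), 0 where there is no reading), "camera_matrix" (3x3 intrinsics, pixels), "extrinsics" (4x4, takes a point from world to camera coordinates). Camera axes: x right, y up, looking along -z (the intrinsics and any distortion apply to the point x, -y, -z); pixel columns grow to the right and rows downward; lengths in m; the calibration is good to about 2 mm. A picture is of the moment at which its call begins.
- sign_off(): hands the job in, once; it reports no verdict.
The state is a dict: "time_s": time; "q": joint angles; "joint_velocities": joint speeds; "joint_efforts": joint torques, N m; "tool_pos": TCP position; "tcp_rot": TCP orientation; "contact_force": force on the tool from outside, world axes, zero at the start; "ft_torque": the same for the moment, N m; "grip_width": opening from 0.0 (shut) to 1.0 (fully open).
Only numpy, scipy, OpenCV 4.12 (cv2) and the standard library are available. Lean on these libraries where they do the work, as an engineer would, in place of code of your own. Each camera call takes 0.05 s, during which the arm holds its last target. There are 200 camera calls.

## Task

Turn the rotary rack until the long rectangular drawplate stands at the rack's open front, then take it out from under the wire shelf and slide it edgewise down into the slot of the wooden holder block, same way up as before, fully home, and let go. Leave the other two plates standing in the rack, and do not disturb the pliers, bead pot and brass weight lying on the bench.

Things in the scene. Friction and masses are not known exactly. Their poses are not given: they have to be found in the camera images.
- stand: fixed stand of the rotary rack. Origin on the turntable's upright axis at bench level; own -x is the rack's open front, roughly towards the robot; z up. Four 10 mm legs, at own x = -20 and 150, y = -175 and 175 mm (feet 10 mm high), carry a wire shelf over the rack, so the whole front is open at table level.
- shelf_edge (a point): middle of the front rod of the wire shelf, 172 mm above the bench, 100 mm to the front of the turntable's axis. The shelf is a grid of fixed steel rods up to 7 mm thick, all at this height, from own x = -100 to +165 and y = -175 to +175 mm of the stand. It overhangs the front bay: a tool coming straight down there would meet it, so lean in from the front.
- turntable (a joint): how far the turntable has been turned about the stand's upright axis since the start (rad; starts at 0 wherever the bays then point), growing counter-clockwise seen from above, range -3.1 to 3.1. Light friction (about 0.06 N m); it stays where it is left. Wooden disc of 155 mm radius, top face 30 mm above the bench, with four bays 90 degrees apart. The bay nearest the front starts empty.
- disc_centre (a point): centre of the turntable's top face, 30 mm above the bench; a small brass knob 48 mm high stands there. Each bay is a straight radial groove 11 mm wide and 94 mm long, centred 84 mm from here, its floor the disc's top face, between 5 mm thick walls that rise 18 mm (to 48 mm above the bench), with 12 mm high end stops.
- post0 (a point): brass finger post on the turntable for turning it: upright, 10 mm diameter, rising 32 mm above the disc (30 to 62 mm above the bench), 142 mm from the axis. This point is on the post's axis 12 mm below its top. It is one of four such posts, 90 degrees apart on the disc's rim, midway between the bays; they turn with the disc. At the start this one is the front one on the stand's own -y side.
- drawplate: the plate wanted: plain rectangular steel plate with three rows of small dark holes, 86 long (own x) x 8 thick (own y) x 68 mm high (own z), about 0.32 kg, the longest of the three plates. It stands on its long edge in one of the turntable's bays, own x along the bay (either way round). Origin at the centre of its lower edge, which rests on the disc's top face; z up.
- disc_plate: round steel plate, 58 mm diameter on a 44 mm wide foot, 8 mm thick, 62 mm high, standing in another bay; origin at the centre of its underside, z up. Stays in the rack.
- step_plate: stepped steel plate, 46 mm long below and 24 mm long above, 8 mm thick, 58 mm high, standing in another bay; origin at the centre of its underside, z up. Stays in the rack.
- holder: fixed wooden holder block, 126 (own x) x 60 (own y) x 36 mm high, with one slot in its top: 95 mm long (own x), 12.5 mm wide (own y), 24 mm deep, its floor 12 mm above the bench, mouth chamfered by 3 mm, centred in the block. Origin at the centre of the block's underside, z up. The plate may go in either way round.
- pliers: pliers with blue handles lying on the bench, about 160 x 60 x 14 mm, origin at the pivot, at the underside. Leave alone.
- bead_pot: amber closed pot of beads, 60 mm diameter, 45 mm high, origin at the centre of its underside. Leave alone.
- spiral_weight: flat round brass weight with spiral top, 44 mm diameter, about 12 mm high, origin at the centre of its underside. Leave alone.
Mind the look-alikes: they are no part of the job. What is shaped like the drawplate but blue or pink is not meant.

How it is judged:
By the outcome, as a careful person would: the job done as asked, in the order asked, and still so for the second after the job is handed in, with the robot touching nothing.
It also fails if it takes over 70 s, if anything falls off the work surface, if the arm or the gripper's body presses on something with over 40 N, if the wrist force passes 120 N, or if a joint passes its speed limit or range.

## Working session

There is one attempt and no reset: what is moved stays moved. The work goes in short steps, Python scripts to look and compute and a tool call to move; the robot and the scene stay as the last step left them, time stands still between calls to the robot, and variables do not carry over. Pictures are saved under pics/ and viewed, about 8 in all and at most 12, crops included, and the job is handed in when it is done.

Besides the shell and the picture viewer there is one more tool, called in YAML: its name, and indented under it one key for each argument. play_rows: Moves the arm, as the interface text tells. Its arguments: {"type":"object","properties":{"grip":{"type":"array","items":{"type":"number"}},"delta_pos":{"type":"array","items":{"type":"array","items":{"type":"number"}}},"roll":{"type":"array","items":{"type":"number"}},"newtons":{"type":"number"}},"required":["grip","delta_pos","roll"]}

```bash
mkdir -p pics
cat > h.py <<'E'
import numpy as np, cv2
from bench import telemetry, viewer, sign_off
from scipy.spatial.transform import Rotation as R
def cam(n):
    c=viewer.read_camera(n); return c
def pts(c):
    K=c["camera_matrix"];z=c["z_map"];v,u=np.mgrid[:z.shape[0],:z.shape[1]]
    P=np.stack([(u-K[0,2])/K[0,0]*z,-(v-K[1,2])/K[1,1]*z,-z],-1)
    E=c["extrinsics"]; return (P-E[:3,3])@E[:3,:3]   # world
def proj(c,p):
    E=c["extrinsics"];q=E[:3,:3]@np.asarray(p)+E[:3,3];K=c["camera_matrix"]
    return K[0,0]*q[0]/-q[2]+K[0,2], K[1,1]*(-q[1])/-q[2]+K[1,2]
def ray(c,u,v,h):
    K=c["camera_matrix"];E=c["extrinsics"]
    d=np.array([(u-K[0,2])/K[0,0],-(v-K[1,2])/K[1,1],-1])@E[:3,:3]
    o=-E[:3,:3].T@E[:3,3]; return o+d*(h-o[2])/d[2]
def st():
    s=telemetry.state(); M=R.from_rotvec(s["tcp_rot"]).as_matrix()
    print(s["time_s"],"pos",np.round(s["tool_pos"],4),"q",np.round(s["q"],3),"F",np.round(s["contact_force"],1),"g",s["grip_width"]); print(np.round(M,3)); return s,M
E
python3 - <<'E'
from h import *
st()
for n in("top","side"):
    c=cam(n); cv2.imwrite(f"pics/{n}0.png",c["color"]); np.savez(f"{n}0.npz",**c)
    print(n,c["camera_matrix"],c["extrinsics"],(c["z_map"]>0).mean())
E
```

```text
0.0 pos [0.2183 0.5583 0.2366] q [ 1.113  0.131  1.489 -0.     1.523 -0.085] F [ 0.2 -0.5 -0.4] g 0.9962580970523224
[[-0.001 -0.931  0.364]
 [-0.002  0.364  0.931]
 [-1.     0.    -0.002]]
top [[466.14313582   0.         320.48239213]
 [  0.         466.14313582 198.94731783]
 [  0.           0.           1.        ]] [[-0.02678884 -0.99961912  0.00663058 -0.0831982 ]
 [ 0.97673092 -0.02476238  0.21303411 -0.61355983]
 [-0.21278878  0.01218323  0.97702226 -1.23290414]
 [ 0.          0.          0.          1.        ]] 0.995875
side [[462.8683182    0.         314.89955796]
 [  0.         462.8683182  196.025025  ]
 [  0.           0.           1.        ]] [[-7.48735177e-01 -6.62869224e-01  1.60053601e-04  3.88634719e-01]
 [ 5.16855525e-01 -5.83656117e-01  6.26263445e-01 -4.44630297e-01]
 [-4.15037348e-01  4.68988196e-01  7.79611488e-01 -8.72764902e-01]
 [ 0.00000000e+00  0.00000000e+00  0.00000000e+00  1.00000000e+00]] 0.99608203125
```

View pics/top0.png

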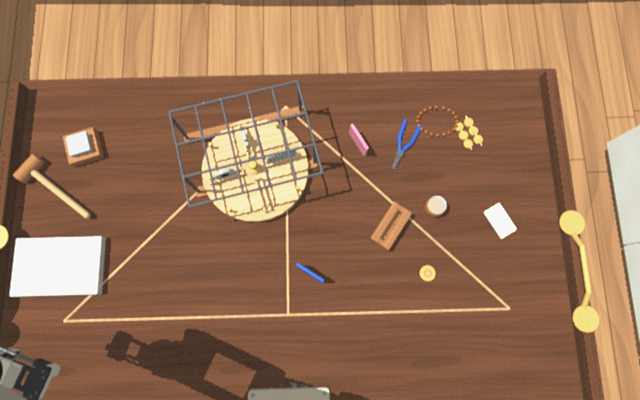

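View pics/side0.png

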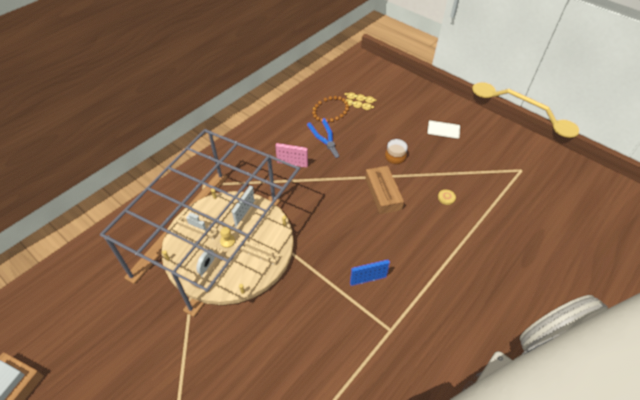

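Candidates: grey plates in the rack at top (285,156), (225,174), (246,140); blue plate (310,272) and pink plate (358,139) are decoys. The grey one at (285,156) seems longest. I'll check this in a close crop.

Run:
```python
from h import *
for n,(a,b,w,h) in dict(top=(160,75,180,150),side=(95,120,220,200)).items():
    c=dict(np.load(n+"0.npz")); im=c["color"][b:b+h,a:a+w]
    cv2.imwrite(f"pics/{n}crop.png",cv2.resize(im,None,fx=400/h if n=="side" else 2.67,fy=400/h if n=="side" else 2.67,interpolation=cv2.INTER_CUBIC))
    P=pts(c)
    # disc top
    m=(abs(P[...,2]-.03)<.004)
    hsv=cv2.cvtColor(c["color"],cv2.COLOR_BGR2HSV)
    reg=np.zeros_like(m);reg[b:b+h,a:a+w]=1
    Q=P[m&reg&(hsv[...,2]>150)]
    print(n,"disc",len(Q),Q.min(0),Q.max(0))
    (cx,cy),r=cv2.minEnclosingCircle(Q[:,:2].astype(np.float32));print(cx,cy,r)
    # shelf rods
    Q=P[(abs(P[...,2]-.172)<.008)&reg]; print("shelf",len(Q),cv2.minAreaRect(Q[:,:2].astype(np.float32)) if len(Q) else 0)
    # plates: z .06-.105
    m=((P[...,2]>.06)&(P[...,2]<.11)&reg&(np.hypot(P[...,0]-cx,P[...,1]-cy)<.15)).astype(np.uint8)
    k,l,s,ce=cv2.connectedComponentsWithStats(m)
    for i in range(1,k):
        if s[i,4]>8:
            q=P[l==i]; print(s[i],q.mean(0).round(4),q.min(0).round(3),q.max(0).round(3))
    # holder
    m=(abs(P[...,2]-.036)<.005).astype(np.uint8)
    k,l,s,ce=cv2.connectedComponentsWithStats(m)
    for i in range(1,k):
        if s[i,4]>150:
            q=P[l==i];print("h36",s[i],cv2.minAreaRect(q[:,:2].astype(np.float32)),q[:,2].mean())
```

```text
top disc 5078 [ 0.56282455 -0.06322011  0.02600212] [0.8689699  0.25099611 0.03399208]
0.7147954702377319 0.09834913909435272 0.16245123744010925
shelf 2690 ((0.7491432428359985, 0.0973253846168518), (0.27421632409095764, 0.35934364795684814), 13.26409912109375)
[242 130   7  16  49] [0.7927 0.1117 0.0779] [0.775 0.103 0.061] [0.818 0.121 0.094]
[290 150   6   5  22] [ 0.7473 -0.0244  0.076 ] [ 0.745 -0.031  0.061] [ 0.749 -0.017  0.092]
[266 152  23  11 100] [0.7338 0.0203 0.0806] [ 0.724 -0.01   0.06 ] [0.744 0.049 0.101]
[249 160   9   9  63] [0.7146 0.0885 0.0738] [0.704 0.077 0.063] [0.727 0.101 0.082]
[214 168  21  10 114] [0.6917 0.1688 0.0794] [0.681 0.143 0.06 ] [0.704 0.197 0.095]
[227 207   4   4   9] [0.5914 0.1572 0.0628] [0.587 0.153 0.06 ] [0.595 0.161 0.065]
h36 [543  73  14  83 162] ((0.8629283905029297, -0.7888650298118591), (0.2641063332557678, 0.007678908295929432), 0.10612345486879349) 0.03611436873147695
h36 [  4  83  37 146 608] ((0.7776669263839722, 0.7520771622657776), (0.439773291349411, 0.08277124911546707), 0.17532211542129517) 0.0358689654244281
h36 [371 
[... 1258 characters left out ...]
.03426853194832802, 0.4538484513759613), 89.33635711669922) 0.03604726025426137
h36 [361  38 112  56 317] ((0.7800225019454956, -0.7860388159751892), (0.4437675476074219, 0.012952079996466637), 0.09761495143175125) 0.03590799279565717
h36 [483  98  73  35 225] ((0.40524008870124817, -0.7875128388404846), (0.2305568903684616, 0.012418732978403568), 0.2752932906150818) 0.03590106696550246
h36 [564 137  76  36 222] ((0.16004368662834167, -0.7864908576011658), (0.20372989773750305, 0.014114376157522202), 0.9970177412033081) 0.035904842031172196
h36 [366 167  37  40 736] ((0.5394934415817261, -0.2938656806945801), (0.06128861382603645, 0.13094982504844666), 54.71733093261719) 0.034659403375446436
```

View pics/topcrop.png

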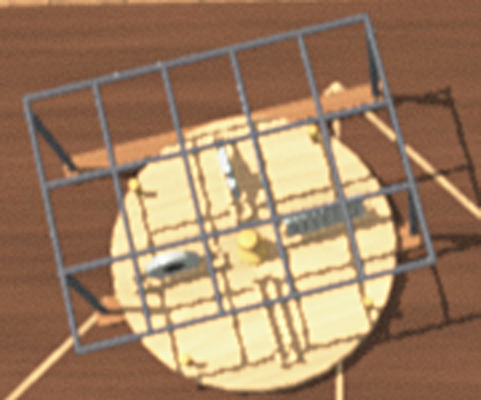

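View pics/sidecrop.png

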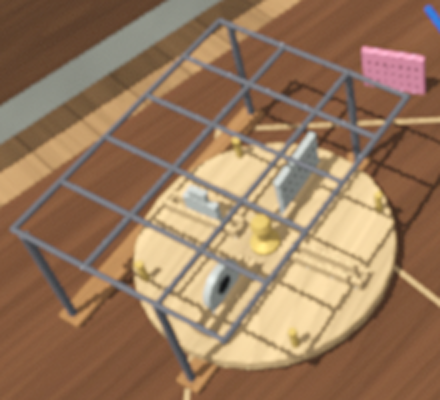

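The crops confirm it: the long plate with three rows of holes stands in the world −y (right) bay at top px ~(283,157). The round plate is at (225,174) and the stepped one at (246,140), and the front bay is empty. Moves only offer roll, so I'll first test whether the tool can be tilted by commanding a pose out of reach, in the clear area.

play_rows:
  grip: [1, 1, 1, 1, 1, 1, 1, 1]
  delta_pos:
    - [-0.05, 0, 0]
    - [-0.05, 0, 0.05]
    - [-0.05, 0, 0.1]
    - [-0.05, 0, 0.15]
    - [-0.05, 0, 0.2]
    - [-0.05, 0, 0.25]
    - [-0.05, 0, 0.3]
    - [-0.05, 0, 0.35]
  roll: [0, 0, 0, 0, 0, 0, 0, 0]

```text
time_s: 0.9
tool_pos: [0.3167, 0.8085, 0.2853]
tcp_rot: [-0.921, 1.35, 0.936]
contact_force: [0.2, 1.0, 1.2]
grip_width: 0.999
```

```bash
python3 -c "
from h import *
st()"
```

```text
0.9 pos [0.3167 0.8085 0.2853] q [ 1.138e+00  1.080e+00  1.050e-01  1.000e-03  1.942e+00 -5.900e-02] F [0.2 1.  1.2] g 0.9989327057737217
[[ 0.006 -0.931  0.364]
 [ 0.014  0.364  0.931]
 [-1.    -0.     0.016]]
```

play_rows:
  grip: [1, 1, 1, 1, 1, 1, 1, 1]
  delta_pos:
    - [0, 0, 0.05]
    - [0, 0, 0.1]
    - [0, 0, 0.15]
    - [0, 0, 0.2]
    - [0, 0, 0.2]
    - [0, 0, 0.2]
    - [0, 0, 0.2]
    - [0, 0, 0.2]
  roll: [0, 0, 0, 0, 0, 0, 0, 0]

```text
time_s: 1.7
tool_pos: [0.3299, 0.8425, 0.2421]
tcp_rot: [-0.893, 1.308, 0.953]
contact_force: [0.4, -0.1, 0.1]
grip_width: 0.996
```

```bash
python3 -c "
from h import *
st()"
```

```text
1.7 pos [0.3299 0.8425 0.2421] q [ 1.139  1.181  0.022  0.004  1.873 -0.057] F [ 0.4 -0.1  0.1] g 0.9962002470676039
[[ 0.024 -0.931  0.363]
 [ 0.061  0.364  0.929]
 [-0.998 -0.     0.065]]
```

play_rows:
  grip: [1, 1, 1, 1, 1]
  delta_pos:
    - [0, 0, -0.05]
    - [0, 0, -0.1]
    - [0, 0, -0.15]
    - [0, 0, -0.15]
    - [0, 0, -0.15]
  roll: [0, 0, 0, 0, 0]

```text
time_s: 2.2
tool_pos: [0.2804, 0.7151, 0.2345]
tcp_rot: [-0.892, 1.307, 0.953]
contact_force: [0.5, 0.8, 0.9]
grip_width: 0.998
```

```bash
python3 -c "
from h import *
st()"
```

```text
2.2 pos [0.2804 0.7151 0.2345] q [ 1.128  0.533  1.006  0.004  1.537 -0.069] F [0.5 0.8 0.9] g 0.9977959693258489
[[ 0.024 -0.931  0.364]
 [ 0.061  0.364  0.929]
 [-0.998 -0.     0.066]]
```

Tilt gained at the reach limit persists (3.7° so far). I'll build up more lean by repeating it.

play_rows:
  grip: [1, 1, 1, 1]
  delta_pos:
    - [0, 0, 0.1]
    - [0, 0, 0.4]
    - [0, 0, 0.8]
    - [0, 0, 0.8]
  roll: [0, 0, 0, 0]

```text
time_s: 2.6
tool_pos: [0.3276, 0.834, 0.2472]
tcp_rot: [-0.888, 1.3, 0.955]
contact_force: [0.6, 1.4, 1.6]
grip_width: 1.001
```

play_rows:
  grip: [1, 1]
  delta_pos:
    - [0, 0, 0.8]
    - [0, 0, 0.8]
  roll: [0, 0]

```text
time_s: 2.8
tool_pos: [0.3365, 0.8578, 0.2129]
tcp_rot: [-0.878, 1.289, 0.961]
contact_force: [0.8, -0.1, -5.7]
grip_width: 0.997
```

play_rows:
  grip: [1, 1]
  delta_pos:
    - [0, 0, 0.8]
    - [0, 0, 0.8]
  roll: [0, 0]

```text
time_s: 3.0
tool_pos: [0.3462, 0.8819, 0.221]
tcp_rot: [-0.836, 1.224, 0.984]
contact_force: [-0.0, 0.4, 0.8]
grip_width: 1.001
```

play_rows:
  grip: [1]
  delta_pos:
    - [0, 0, 0.8]
  roll: [0]

```text
time_s: 3.1
tool_pos: [0.351, 0.8945, 0.2195]
tcp_rot: [-0.815, 1.193, 0.995]
contact_force: [-0.2, 0.2, 0.2]
grip_width: 0.999
```

```bash
python3 -c "
from h import *
st()"
```

```text
3.1 pos [0.351  0.8945 0.2195] q [ 1.139  1.214  0.022  0.011  1.707 -0.056] F [-0.2  0.2  0.2] g 0.9993752052131486
[[ 0.072 -0.931  0.357]
 [ 0.184  0.364  0.913]
 [-0.98  -0.     0.197]]
```

```bash
cat >> h.py <<'E'
def tool(w):   # world shift -> tool axes
    s=telemetry.state(); M=R.from_rotvec(s["tcp_rot"]).as_matrix(); return np.round(M.T@np.array(w),4)
def goto(p,n=None):
    s=telemetry.state(); d=np.array(p)-s["tool_pos"]; t=tool(d); n=n or int(np.ceil(np.linalg.norm(d)/.05-1e-3)); print("delta",np.round(d,4),"tool",t,"rows",n,"step",np.round(t/n,4)); return t
E
python3 -c "
from h import *
goto([.80,-.13,.45])"
```

```text
delta [ 0.449  -1.0245  0.2305] tool [-0.3818 -0.7914 -0.7297] rows 23 step [-0.0166 -0.0344 -0.0317]
```

play_rows:
  grip: [-1, -1, -1, -1, -1, -1, -1, -1]
  delta_pos:
    - [-0.0166, -0.0344, -0.0317]
    - [-0.0332, -0.0688, -0.0634]
    - [-0.05, -0.103, -0.095]
    - [-0.066, -0.138, -0.127]
    - [-0.083, -0.172, -0.159]
    - [-0.1, -0.206, -0.19]
    - [-0.116, -0.241, -0.222]
    - [-0.133, -0.275, -0.254]
  roll: [0, 0, 0, 0, 0, 0, 0, 0]

```text
time_s: 3.9
tool_pos: [0.4898, 0.5795, 0.2942]
tcp_rot: [-0.815, 1.189, 0.994]
contact_force: [-0.0, -0.6, 0.8]
grip_width: 0.361
```

play_rows:
  grip: [-1, -1, -1, -1, -1, -1, -1, -1]
  delta_pos:
    - [-0.0166, -0.0344, -0.0317]
    - [-0.0332, -0.0688, -0.0634]
    - [-0.05, -0.103, -0.095]
    - [-0.066, -0.138, -0.127]
    - [-0.083, -0.172, -0.159]
    - [-0.1, -0.206, -0.19]
    - [-0.116, -0.241, -0.222]
    - [-0.133, -0.275, -0.254]
  roll: [0, 0, 0, 0, 0, 0, 0, 0]

```text
time_s: 4.7
tool_pos: [0.6457, 0.2224, 0.3751]
tcp_rot: [-0.819, 1.189, 0.991]
contact_force: [0.3, -0.0, -0.5]
grip_width: 0.005
```

play_rows:
  grip: [-1, -1, -1, -1, -1, -1, -1, -1]
  delta_pos:
    - [-0.0166, -0.0344, -0.0317]
    - [-0.0332, -0.0688, -0.0634]
    - [-0.05, -0.103, -0.095]
    - [-0.066, -0.138, -0.127]
    - [-0.083, -0.172, -0.159]
    - [-0.1, -0.206, -0.19]
    - [-0.116, -0.241, -0.222]
    - [-0.116, -0.241, -0.222]
  roll: [0, 0, 0, 0, 0, 0, 0, 0]

```text
time_s: 5.5
tool_pos: [0.7827, -0.0936, 0.4419]
tcp_rot: [-0.817, 1.197, 0.986]
contact_force: [0.4, -0.9, -1.9]
grip_width: 0.007
```

```bash
python3 -c "
from h import *
s,M=st()
print('out',tool([.987,-.163,0]),'up',tool([0,0,1]))"
```

```text
5.5 pos [ 0.7827 -0.0936  0.4419] q [-0.272  0.755  0.324  0.215  2.027 -1.366] F [ 0.4 -0.9 -1.9] g 0.006872997893773455
[[ 0.076 -0.929  0.362]
 [ 0.178  0.37   0.912]
 [-0.981 -0.005  0.193]]
out [ 0.0457 -0.9774  0.2083] up [-0.9812 -0.0047  0.1931]
```

play_rows:
  grip: [-1, -1, -1]
  delta_pos:
    - [-0.06, -0.78, 0.19]
    - [-0.06, -0.78, 0.19]
    - [-0.06, -0.78, 0.19]
  roll: [0, 0, 0]

```text
time_s: 5.8
tool_pos: [0.8344, -0.093, 0.4082]
tcp_rot: [-0.825, 1.175, 0.971]
contact_force: [0.9, -0.5, -2.0]
grip_width: 0.004
```

play_rows:
  grip: [-1]
  delta_pos:
    - [-0.06, -0.78, 0.19]
  roll: [0]

```text
time_s: 5.9
tool_pos: [0.853, -0.0945, 0.4054]
tcp_rot: [-0.843, 1.142, 0.941]
contact_force: [2.8, -1.2, 3.1]
grip_width: 0.01
```

play_rows:
  grip: [-1]
  delta_pos:
    - [-0.06, -0.78, 0.19]
  roll: [0]

```text
time_s: 6.0
tool_pos: [0.8699, -0.0963, 0.4007]
tcp_rot: [-0.857, 1.114, 0.915]
contact_force: [-0.3, 0.4, 0.0]
grip_width: 0.004
```

play_rows:
  grip: [-1]
  delta_pos:
    - [-0.06, -0.78, 0.19]
  roll: [0]

```text
time_s: 6.1
tool_pos: [0.886, -0.0985, 0.3959]
tcp_rot: [-0.868, 1.088, 0.89]
contact_force: [-0.2, -0.8, 1.0]
grip_width: 0.005
```

```bash
python3 -c "
from h import *
s,M=st()
print('out',tool([.987,-.163,0]),'up',tool([0,0,1]))"
```

```text
6.1 pos [ 0.886  -0.0985  0.3959] q [-0.254  1.015  0.022  0.228  1.921 -1.341] F [-0.2 -0.8  1. ] g 0.004814510791311658
[[ 0.217 -0.911  0.35 ]
 [ 0.163  0.388  0.907]
 [-0.962 -0.14   0.232]]
out [ 0.188  -0.9624  0.1978] up [-0.9625 -0.1402  0.2324]
```

play_rows:
  grip: [-1]
  delta_pos:
    - [0.1, -0.78, 0.15]
  roll: [0]

```text
time_s: 6.2
tool_pos: [0.9046, -0.1018, 0.3853]
tcp_rot: [-0.88, 1.062, 0.865]
contact_force: [0.0, -0.5, -0.1]
grip_width: 0.006
```

play_rows:
  grip: [-1]
  delta_pos:
    - [0.12, -0.78, 0.15]
  roll: [0]

```text
time_s: 6.3
tool_pos: [0.923, -0.1055, 0.373]
tcp_rot: [-0.89, 1.038, 0.842]
contact_force: [-0.1, -0.4, -0.7]
grip_width: 0.006
```

play_rows:
  grip: [-1]
  delta_pos:
    - [0.15, -0.78, 0.15]
  roll: [0]

```text
time_s: 6.4
tool_pos: [0.9411, -0.1089, 0.3617]
tcp_rot: [-0.9, 1.014, 0.817]
contact_force: [-0.8, 0.7, -0.5]
grip_width: 0.004
```

play_rows:
  grip: [-1]
  delta_pos:
    - [0.18, -0.78, 0.15]
  roll: [0]

```text
time_s: 6.5
tool_pos: [0.9589, -0.1121, 0.351]
tcp_rot: [-0.91, 0.989, 0.793]
contact_force: [0.1, 0.9, -0.3]
grip_width: 0.01
```

play_rows:
  grip: [-1]
  delta_pos:
    - [0.21, -0.78, 0.15]
  roll: [0]

```text
time_s: 6.6
tool_pos: [0.9764, -0.1153, 0.3408]
tcp_rot: [-0.921, 0.964, 0.768]
contact_force: [-0.4, 0.9, 0.6]
grip_width: 0.004
```

play_rows:
  grip: [-1]
  delta_pos:
    - [0.24, -0.78, 0.15]
  roll: [0]

```text
time_s: 6.7
tool_pos: [0.9934, -0.1183, 0.331]
tcp_rot: [-0.931, 0.939, 0.743]
contact_force: [-0.1, 0.0, -0.5]
grip_width: 0.005
```

Run:
```python
from h import *
s,M=st()
print('out',tool([.987,-.163,0]),'up',tool([0,0,1]))
# roll making jaw axis z horizontal, pointing own +y-ish
x=M[:,0]; h=np.cross([0,0,1],x); h/=np.linalg.norm(h)   # horizontal, left of forward
print("az",np.degrees(np.arctan2(x[1],x[0])),"tilt",np.degrees(np.arccos(-x[2])),"roll to left",np.arctan2(-h@M[:,1],h@M[:,2]))
# geometry from both views: bay walls & posts
for n in("top","side"):
    c=dict(np.load(n+"0.npz"));P=pts(c)
    m=((P[...,2]>.042)&(P[...,2]<.070)&(abs(np.hypot(P[...,0]-.717,P[...,1]-.091)-.142)<.016)).astype(np.uint8)
    k,l,st_,ce=cv2.connectedComponentsWithStats(m)
    for i in range(1,k):
        if st_[i,4]>6:
            q=P[l==i];t=q[q[:,2]>q[:,2].max()-.006].mean(0);print(n,st_[i],t.round(4),"pol",np.degrees(np.arctan2(t[1]-.091,t[0]-.717)).round(1),np.hypot(t[1]-.091,t[0]-.717).round(4))
    m=((P[...,2]>.066)&(P[...,2]<.105)&(P[...,0]>.70)&(P[...,0]<.77)&(P[...,1]<.055)&(P[...,1]>-.05))
    q=P[m]; print("plate",len(q),cv2.fitLine(q[:,:2].astype(np.float32),cv2.DIST_HUBER,0,.01,.01).ravel().round(3),q.min(0).round(3),q.max(0).round(3))
```

```text
6.7 pos [ 0.9934 -0.1183  0.331 ] q [-0.252  1.118  0.022  0.23   1.615 -1.362] F [-0.1  0.  -0.5] g 0.004683022876607011
[[ 0.411 -0.848  0.334]
 [ 0.13   0.417  0.9  ]
 [-0.902 -0.326  0.281]]
out [ 0.3843 -0.9054  0.1828] up [-0.9024 -0.3262  0.2815]
az 17.55155375910407 tilt 25.520820227991557 roll to left -0.7119309964896315
top [275 122   4   5  16] [0.84   0.0199 0.0647] pol -30.0 0.1421
top [238 125   4   3   8] [0.8382 0.1342 0.0494] pol 19.6 0.1286
top [208 142   5   5  16] [0.784  0.2145 0.063 ] pol 61.5 0.1405
top [296 153   4   4  11] [ 0.7481 -0.0381  0.0505] pol -76.5 0.1328
top [209 181   3   3   7] [0.6728 0.2138 0.0469] pol 109.8 0.1306
top [296 185   4   5  16] [ 0.6498 -0.035   0.0607] pol -118.1 0.1429
top [227 207   5   5  17] [0.5919 0.1571 0.0625] pol 152.1 0.1415
top [269 206   2   4   7] [0.5947 0.0443 0.0496] pol -159.1 0.1309
top [263 208   3   4   8] [0.5888 0.0599 0.0471] pol -166.3 0.1319
plate 104 [ 0.289 -0.957  0.738  0.007] [ 0.724 -0.031  0.066] [0.755 0.049 0.101]
side [211 189   5   8  28] [0.8418 0.0247 0.0623] pol -28.0 0.1414
side [177 215   8   8  22] [0.8424 0.1282 0.0457] pol 16.5 0.1308
side [282 216   4   8  28] [ 0.6493 -0.0331  0.0607] pol -118.6 0.1413
side [162 251   6   8  34] [0.7849 0.2171 0.0621] pol 61.7 0.1433
side [275 254   4   4  10] [0.5943 0.0473 0.0469] pol -160.4 0.1302
side [271 258   6   5  13] [0.59   0.0617 0.0459] pol -167.0 0.1303
side [197 282   4   3   7] [0.6731 0.2113 0.0455] pol 110.0 0.128
side [238 284   6   8  32] [0.5926 0.1596 0.0611] pol 151.1 0.1421
plate 266 [ 0.286 -0.958  0.739  0.007] [ 0.725 -0.029  0.066] [0.756 0.054 0.1  ]
```

play_rows:
  grip: [-1]
  delta_pos:
    - [0.25, -0.76, 0]
  roll: [0]

```text
time_s: 6.8
tool_pos: [1.0088, -0.128, 0.3206]
tcp_rot: [-0.941, 0.913, 0.719]
contact_force: [-0.4, 0.8, 0.3]
grip_width: 0.007
```

play_rows:
  grip: [-1]
  delta_pos:
    - [0.25, -0.76, 0]
  roll: [0]

```text
time_s: 6.9
tool_pos: [1.0229, -0.1404, 0.3113]
tcp_rot: [-0.951, 0.89, 0.693]
contact_force: [0.4, -0.8, 1.3]
grip_width: 0.006
```

```bash
cat >> h.py <<'E'
def lean():
    s,M=st(); x=M[:,0]; h=np.cross([0,0,1],x); h/=np.linalg.norm(h)
    print("az",np.degrees(np.arctan2(x[1],x[0])).round(2),"tilt",np.degrees(np.arccos(-x[2])).round(2),"roll to left",np.arctan2(-h@M[:,1],h@M[:,2]).round(4))
E
python3 - <<'E'
from h import *
lean()
goto([.55,-.20,.36])
E
```

```text
6.9 pos [ 1.0229 -0.1404  0.3113] q [-0.269  1.152  0.022  0.24   1.517 -1.385] F [ 0.4 -0.8  1.3] g 0.005628145187123259
[[ 0.471 -0.819  0.326]
 [ 0.116  0.425  0.898]
 [-0.874 -0.385  0.295]]
az 13.84 tilt 29.04 roll to left -0.6538
delta [-0.4729 -0.0596  0.0487] tool [-0.2723  0.3434 -0.1934] rows 10 step [-0.0272  0.0343 -0.0193]
```

```bash
cat >> h.py <<'E'
C=np.array([.7167,.0906]); YAW=np.radians(13.84); X=np.array([np.cos(YAW),np.sin(YAW)]); Y=np.array([-X[1],X[0]])
def own(x,y,z): return np.r_[C+x*X+y*Y,z]
E
python3 - <<'E'
from h import *
goto([.50,-.15,.31])
E
```

```text
delta [-0.5229 -0.0096 -0.0013] tool [-0.2464  0.4249 -0.1796] rows 11 step [-0.0224  0.0386 -0.0163]
```

play_rows:
  grip: [-1, -1, -1, -1, -1, -1, -1, -1]
  delta_pos:
    - [-0.0224, 0.0386, -0.0163]
    - [-0.045, 0.077, -0.033]
    - [-0.067, 0.116, -0.049]
    - [-0.09, 0.154, -0.065]
    - [-0.112, 0.193, -0.082]
    - [-0.134, 0.232, -0.098]
    - [-0.157, 0.27, -0.114]
    - [-0.179, 0.309, -0.13]
  roll: [0, 0, 0, 0, 0, 0, 0, 0]

```text
time_s: 7.7
tool_pos: [0.7255, -0.1468, 0.3164]
tcp_rot: [-0.954, 0.888, 0.69]
contact_force: [0.2, -0.4, 1.5]
grip_width: -0.002
```

play_rows:
  grip: [-1, -1, -1, -1, -1, -1]
  delta_pos:
    - [-0.0224, 0.0386, -0.0163]
    - [-0.045, 0.077, -0.033]
    - [-0.067, 0.116, -0.049]
    - [-0.067, 0.116, -0.049]
    - [-0.067, 0.116, -0.049]
    - [-0.067, 0.116, -0.049]
  roll: [-0.13, -0.26, -0.39, -0.52, -0.654, -0.654]

```text
time_s: 8.3
tool_pos: [0.5844, -0.1498, 0.3162]
tcp_rot: [-1.533, 0.666, 1.009]
contact_force: [0.3, -0.7, -0.0]
grip_width: 0.004
```

Run:
```python
from h import *
lean()
a0=np.radians(-118.35)-YAW-np.pi
def tcp(b): return own(.142*-np.cos(b)-.004, .142*-np.sin(b)-.0225,.060)   # b: post angle from front, own frame
print(np.degrees(a0)%360)
p0=np.radians((np.degrees(a0)+360)%360); 
s=tcp(p0); print("start",s)
g=s-.02*np.r_[Y,0]; 
pre=g-.10*np.r_[X,0]; pre[2]=.12
goto(pre); 
M=R.from_rotvec(telemetry.state()["tcp_rot"]).as_matrix()
print("pre->g",np.round(M.T@(g-pre),4),"pre->above", pre,g)
w=[tcp(p0-np.radians(92.8)*k/24)-g for k in range(25)]
print(np.round(np.array(w)@M,4).tolist())
```

```text
8.3 pos [ 0.5844 -0.1498  0.3162] q [-0.542 -0.28   1.818  0.368  1.246 -2.412] F [ 0.3 -0.7 -0. ] g 0.004231026752837545
[[ 0.474 -0.847 -0.24 ]
 [ 0.112 -0.213  0.971]
 [-0.873 -0.487 -0.006]]
az 13.32 tilt 29.14 roll to left 0.0118
47.81
start [ 0.65076878 -0.0571726   0.06      ]
delta [-0.0259  0.0493 -0.1962] tool [0.1647 0.107  0.0552] rows 5 step [0.0329 0.0214 0.011 ]
pre->g [ 0.1011 -0.0581  0.0002] pre->above [ 0.55845625 -0.10051309  0.12      ] [ 0.65555301 -0.07659195  0.06      ]
[[-0.0001, -0.0001, 0.02], [-0.0035, 0.0059, 0.0267], [-0.0066, 0.0115, 0.0338], [-0.0095, 0.0166, 0.0413], [-0.0122, 0.0213, 0.0493], [-0.0146, 0.0255, 0.0575], [-0.0167, 0.0292, 0.0661], [-0.0186, 0.0324, 0.075], [-0.0201, 0.0351, 0.084], [-0.0213, 0.0372, 0.0933], [-0.0223, 0.0388, 0.1027], [-0.0229, 0.0398, 0.1122], [-0.0232, 0.0402, 0.1218], [-0.0232, 0.0401, 0.1314], [-0.0229, 0.0394, 0.1409], [-0.0223, 0.0382, 0.1504], [-0.0213, 0.0364, 0.1597], [-0.0201, 0.0341, 0.169], [-0.0186, 0.0312, 0.178], [-0.0167, 0.0278, 0.1867], [-0.0146, 0.0239, 0.1952], [-0.0122, 0.0195, 0.2034], [-0.0095, 0.0146, 0.2112], [-0.0066, 0.0093, 0.2186], [-0.0035, 0.0035, 0.2256]]
```

play_rows:
  grip: [-1, -1, -1, -1, -1, -1]
  delta_pos:
    - [0.033, 0.0214, 0.011]
    - [0.066, 0.043, 0.022]
    - [0.099, 0.064, 0.033]
    - [0.132, 0.0856, 0.044]
    - [0.1647, 0.107, 0.0552]
    - [0.1647, 0.107, 0.0552]
  roll: [0, 0, 0, 0, 0, 0.012]

```text
time_s: 8.9
tool_pos: [0.5526, -0.0957, 0.1101]
tcp_rot: [-1.505, 0.677, 1.016]
contact_force: [-1.1, 0.9, -1.3]
grip_width: 0.006
```

Run:
```python
from h import *
lean(); goto([.65555,-.0766,.060])
```

```text
8.9 pos [ 0.5526 -0.0957  0.1101] q [-0.469 -0.242  2.17   0.424  0.875 -2.483] F [-1.1  0.9 -1.3] g 0.0063213119695414675
[[ 0.46  -0.858 -0.227]
 [ 0.121 -0.193  0.974]
 [-0.879 -0.476  0.015]]
az 14.67 tilt 28.42 roll to left -0.0309
delta [ 0.103   0.0191 -0.0501] tool [ 0.0938 -0.0682 -0.0056] rows 3 step [ 0.0313 -0.0227 -0.0019]
```

play_rows:
  grip: [-1, -1, -1, -1, -1]
  delta_pos:
    - [0.031, -0.0227, -0.002]
    - [0.062, -0.045, -0.004]
    - [0.0938, -0.068, -0.0056]
    - [0.0938, -0.068, -0.0056]
    - [0.0938, -0.068, -0.0056]
  roll: [0, 0, 0, 0, 0]

```text
time_s: 9.4
tool_pos: [0.6607, -0.0793, 0.067]
tcp_rot: [-1.512, 0.673, 1.009]
contact_force: [1.1, -0.0, -0.5]
grip_width: 0.007
```

Run:
```python
from h import *
lean(); goto([.65077,-.05717,.060])
```

```text
9.4 pos [ 0.6607 -0.0793  0.067 ] q [-0.342  0.105  1.933  0.419  0.719 -2.404] F [ 1.1 -0.  -0.5] g 0.006833564117920605
[[ 0.468 -0.854 -0.228]
 [ 0.117 -0.195  0.974]
 [-0.876 -0.482  0.009]]
az 14.09 tilt 28.83 roll to left -0.0183
delta [-0.0099  0.0221 -0.007 ] tool [0.0041 0.0075 0.0238] rows 1 step [0.0041 0.0075 0.0238]
```

play_rows:
  grip: [-1, -1, -1, -1, -1, -1, -1, -1]
  delta_pos:
    - [0.002, 0.004, 0.01]
    - [0.0041, 0.0075, 0.0238]
    - [0.0007, 0.0135, 0.0305]
    - [-0.0024, 0.0191, 0.0376]
    - [-0.0053, 0.0242, 0.0451]
    - [-0.008, 0.0289, 0.0531]
    - [-0.0104, 0.0331, 0.0613]
    - [-0.0125, 0.0368, 0.07]
  roll: [0, 0, 0, 0, 0, 0, 0, 0]

```text
time_s: 10.2
tool_pos: [0.6041, -0.0188, 0.0584]
tcp_rot: [-1.511, 0.675, 1.012]
contact_force: [-0.5, -0.9, -0.1]
grip_width: 0.003
```

play_rows:
  grip: [-1, -1, -1, -1, -1, -1, -1, -1]
  delta_pos:
    - [-0.0019, 0.0032, 0.0089]
    - [-0.0034, 0.0059, 0.0179]
    - [-0.0046, 0.008, 0.0272]
    - [-0.0056, 0.0096, 0.0366]
    - [-0.0062, 0.0106, 0.0461]
    - [-0.0065, 0.011, 0.0557]
    - [-0.0065, 0.0109, 0.0653]
    - [-0.0062, 0.0102, 0.0748]
  roll: [0, 0, 0, 0, 0, 0, 0, 0]

```text
time_s: 11.0
tool_pos: [0.5758, 0.0516, 0.0597]
tcp_rot: [-1.512, 0.674, 1.012]
contact_force: [0.3, -1.2, 0.6]
grip_width: 0.007
```

Run:
```python
from h import *
lean(); s=telemetry.state(); d=s["tool_pos"][:2]-C; print("own",d@X,d@Y)
for n in("top","side"):
    c=cam(n);np.savez(f"{n}1.npz",**c);P=pts(c)
    m=((P[...,2]>.052)&(P[...,2]<.070)&(abs(np.hypot(P[...,0]-.717,P[...,1]-.091)-.142)<.012)).astype(np.uint8)
    k,l,st_,ce=cv2.connectedComponentsWithStats(m)
    for i in range(1,k):
        if st_[i,4]>6:
            q=P[l==i];t=q[q[:,2]>q[:,2].max()-.006].mean(0);print(n,st_[i],t.round(4),"pol",np.degrees(np.arctan2(t[1]-.091,t[0]-.717)).round(1))
```

```text
11.0 pos [0.5758 0.0516 0.0597] q [-0.103 -0.157  2.204  0.281  0.639 -2.089] F [ 0.3 -1.2  0.6] g 0.006558200249439432
[[ 0.465 -0.855 -0.229]
 [ 0.118 -0.196  0.973]
 [-0.877 -0.48   0.009]]
az 14.22 tilt 28.7 roll to left -0.0197
own -0.14608595391959928 -0.004145958618720775
top [246 117   4   5  12] [0.8567 0.107  0.0622] pol 6.5
top [301 156   4   4  13] [ 0.7336 -0.0512  0.0625] pol -83.3
side [263 195   4   5  16] [ 0.7304 -0.0486  0.0605] pol -84.5
side [181 207   5   3   9] [0.8549 0.1091 0.0624] pol 7.5
side [273 255   5   7   9] [0.5859 0.0612 0.0587] pol -167.2
side [179 278   5   4  12] [0.7021 0.2355 0.0615] pol 95.9
```

Run:
```python
from h import *
M=R.from_rotvec(telemetry.state()["tcp_rot"]).as_matrix(); p=telemetry.state()["tool_pos"]
f=lambda a: own(-.142*np.cos(a)-.005,.142*np.sin(a)-.0215,.0597)
for a in np.linspace(7.1,44.5,11)[1:]: print(np.round(M.T@(f(np.radians(a))-p),4).tolist())
```

```text
[0.0008, -0.0013, 0.0088]
[0.0018, -0.003, 0.0179]
[0.0031, -0.0052, 0.0268]
[0.0047, -0.0078, 0.0355]
[0.0065, -0.011, 0.044]
[0.0086, -0.0147, 0.0523]
[0.0109, -0.0188, 0.0602]
[0.0135, -0.0234, 0.0679]
[0.0164, -0.0284, 0.0751]
[0.0194, -0.0338, 0.082]
```

play_rows:
  grip: [-1, -1, -1, -1, -1, -1, -1, -1]
  delta_pos:
    - [0.0008, -0.0013, 0.0088]
    - [0.0018, -0.003, 0.0179]
    - [0.0031, -0.0052, 0.0268]
    - [0.0047, -0.0078, 0.0355]
    - [0.0065, -0.011, 0.044]
    - [0.0086, -0.0147, 0.0523]
    - [0.0109, -0.0188, 0.0602]
    - [0.0135, -0.0234, 0.0679]
  roll: [0, 0, 0, 0, 0, 0, 0, 0]

```text
time_s: 11.9
tool_pos: [0.587, 0.1233, 0.0597]
tcp_rot: [-1.512, 0.674, 1.012]
contact_force: [-0.3, -0.7, 0.5]
grip_width: 0.002
```

play_rows:
  grip: [-1, -1, -1, -1]
  delta_pos:
    - [0.0015, -0.0025, 0.0036]
    - [0.0029, -0.005, 0.0072]
    - [0.0059, -0.0104, 0.0141]
    - [0.0059, -0.0104, 0.0141]
  roll: [0, 0, 0, 0]

```text
time_s: 12.3
tool_pos: [0.5959, 0.1401, 0.06]
tcp_rot: [-1.512, 0.674, 1.011]
contact_force: [-0.8, 0.5, -0.4]
grip_width: 0.003
```

```bash
cat >> h.py <<'E'
def posts(tag):
    for n in("top","side"):
        c=cam(n);np.savez(f"{n}{tag}.npz",**c);P=pts(c)
        m=((P[...,2]>.052)&(P[...,2]<.070)&(abs(np.hypot(P[...,0]-.717,P[...,1]-.091)-.142)<.012)).astype(np.uint8)
        k,l,s,ce=cv2.connectedComponentsWithStats(m)
        for i in range(1,k):
            if s[i,4]>6:
                q=P[l==i];t=q[q[:,2]>q[:,2].max()-.006].mean(0);print(n,s[i],t.round(4),"pol",np.degrees(np.arctan2(t[1]-.0906,t[0]-.7167)).round(1))
E
python3 - <<'E'
from h import *
lean(); s=telemetry.state(); d=s["tool_pos"][:2]-C; print("own",d@X,d@Y); posts(2)
E
```

```text
12.3 pos [0.5959 0.1401 0.06  ] q [ 0.108 -0.066  2.121  0.121  0.593 -1.775] F [-0.8  0.5 -0.4] g 0.003499020645724098
[[ 0.466 -0.855 -0.229]
 [ 0.118 -0.196  0.973]
 [-0.877 -0.481  0.009]]
az 14.22 tilt 28.73 roll to left -0.0197
own -0.10548594409827673 0.07699286919794864
top [278 123   3   4  11] [0.8367 0.0154 0.0609] pol -32.1
top [210 139   4   5  12] [0.7917 0.2098 0.0617] pol 57.8
top [295 188   3   4  12] [ 0.6411 -0.0316  0.0626] pol -121.7
side [161 247   6   6  22] [0.7925 0.212  0.061 ] pol 58.0
side [239 283   7   5  17] [0.5877 0.1558 0.067 ] pol 153.2
```

play_rows:
  grip: [-1, -1, -1, -1, -1, -1, -1]
  delta_pos:
    - [0, 0, -0.018]
    - [-0.02, 0.02, -0.03]
    - [-0.05, 0.05, -0.05]
    - [-0.07, 0.07, -0.07]
    - [-0.1, 0.09, -0.08]
    - [-0.12, 0.11, -0.08]
    - [-0.12, 0.11, -0.08]
  roll: [0, 0, 0, 0, -0.02, -0.02, -0.02]

```text
time_s: 13.1
tool_pos: [0.4633, 0.0245, 0.1136]
tcp_rot: [-1.531, 0.665, 1.015]
contact_force: [1.2, -0.3, -0.4]
grip_width: 0.006
```

Run:
```python
from h import *
lean(); posts(3)
for n in("top","side"):
    c=dict(np.load(n+"3.npz"));P=pts(c);m=((P[...,2]>.056)&(P[...,2]<.103))
    d=P[...,:2]-C;x=d@X;y=d@Y; m&=(x<-.03)&(x>-.14)&(abs(y)<.03)
    q=np.stack([x[m],y[m],P[...,2][m]],1); print(n,len(q),q.min(0).round(4),q.max(0).round(4))
    for a,b in((-.13,-.11),(-.11,-.09),(-.09,-.06),(-.06,-.035)):
        t=q[(q[:,0]>a)&(q[:,0]<b)]; 
        if len(t): print(a,len(t),np.percentile(t[:,1],[5,50,95]).round(4),t[:,2].max().round(3))
c=dict(np.load("side3.npz"));cv2.imwrite("pics/s3.png",cv2.resize(c["color"][140:320,110:330],None,fx=3,fy=3))
```

```text
13.1 pos [0.4633 0.0245 0.1136] q [-0.232 -0.703  2.478  0.279  0.928 -2.168] F [ 1.2 -0.3 -0.4] g 0.0055788558910359
[[ 0.47  -0.848 -0.244]
 [ 0.116 -0.215  0.97 ]
 [-0.875 -0.484 -0.003]]
az 13.83 tilt 28.96 roll to left 0.0059
top [278 123   3   5  10] [0.8361 0.0143 0.0605] pol -32.6
top [210 139   4   4  12] [0.7913 0.2076 0.064 ] pol 57.5
top [294 189   4   4  11] [ 0.6401 -0.0305  0.0616] pol -122.3
top [224 205   4   4  13] [0.5967 0.1653 0.0617] pol 148.1
side [215 191   4   3   8] [0.8344 0.0194 0.0576] pol -31.2
side [283 219   4   6  18] [ 0.6401 -0.0275  0.0604] pol -123.0
side [161 247   6   6  23] [0.7931 0.2117 0.0617] pol 57.7
side [234 285   5   6  23] [0.5979 0.1687 0.0617] pol 146.7
top 130 [-0.1275 -0.0027  0.0563] [-0.0415  0.0077  0.1023]
-0.13 35 [-0.0009  0.0021  0.0073] 0.102
-0.11 30 [-0.0012  0.0017  0.0068] 0.1
-0.09 35 [-0.002   0.0015  0.0066] 0.101
-0.06 30 [-0.0025  0.0003  0.0057] 0.1
side 351 [-0.1264  0.0019  0.0562] [-0.0397  0.0126  0.1012]
-0.13 86 [0.0044 0.0094 0.0118] 0.1
-0.11 87 [0.0046 0.0095 0.011 ] 0.1
-0.09 117 [0.0036 0.009  0.0107] 0.101
-0.06 61 [0.0034 0.0084 0.0102] 0.101
```

View pics/s3.png

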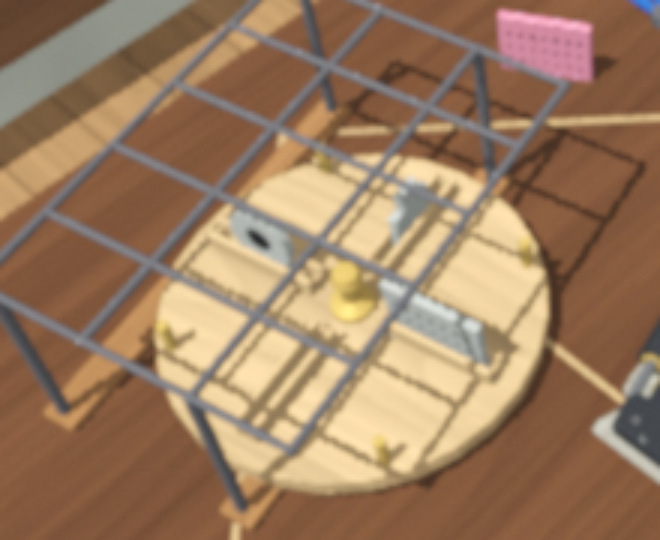

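The picture shows the drawplate standing at the front bay (crop ~(435,320)), with the other two plates still in their bays. Next I'll approach and grasp it.

Run:
```python
from h import *
M=R.from_rotvec(telemetry.state()["tcp_rot"]).as_matrix()
G=own(-.108,.0025,.078); print(G); pre=G-.10*M[:,0]; print(pre); goto(pre)
```

```text
[0.61123748 0.06719259 0.078     ]
[0.56439212 0.05553351 0.16557613]
delta [0.1    0.0303 0.0532] tool [ 0.0038 -0.1171  0.0048] rows 3 step [ 0.0013 -0.039   0.0016]
```

play_rows:
  grip: [0, 0, 0, 0, 0, 0]
  delta_pos:
    - [0.001, -0.039, 0.0016]
    - [0.002, -0.078, 0.003]
    - [0.0038, -0.117, 0.0048]
    - [0.0038, -0.117, 0.0048]
    - [0.0038, -0.117, 0.0048]
    - [0.0038, -0.117, 0.0048]
  roll: [0, 0, 0, 0, 0, 0]

```text
time_s: 13.8
tool_pos: [0.5625, 0.0566, 0.1618]
tcp_rot: [-1.527, 0.668, 1.025]
contact_force: [-0.3, -0.5, 1.0]
grip_width: 0.469
```

Run:
```python
from h import *
lean(); goto([.6112,.0672,.078])
```

```text
13.8 pos [0.5625 0.0566 0.1618] q [-0.094 -0.362  2.164  0.211  0.879 -2.01 ] F [-0.3 -0.5  1. ] g 0.4688001065132581
[[ 0.462 -0.852 -0.246]
 [ 0.118 -0.216  0.969]
 [-0.879 -0.477  0.001]]
az 14.38 tilt 28.48 roll to left -0.0022
delta [ 0.0487  0.0106 -0.0838] tool [ 0.0974 -0.0038 -0.0018] rows 2 step [ 0.0487 -0.0019 -0.0009]
```

play_rows:
  grip: [0, 0, 0, 0, 0, 0]
  delta_pos:
    - [0.025, -0.001, -0.0005]
    - [0.05, -0.002, -0.001]
    - [0.075, -0.003, -0.0015]
    - [0.0974, -0.0038, -0.0018]
    - [0.0974, -0.0038, -0.0018]
    - [0.0974, -0.0038, -0.0018]
  roll: [0, 0, 0, 0, 0, 0]

```text
time_s: 14.4
tool_pos: [0.6113, 0.0666, 0.0796]
tcp_rot: [-1.528, 0.668, 1.023]
contact_force: [0.6, 0.6, 0.0]
grip_width: 0.5
```

Run:
```python
from h import *
lean(); goto([.6112,.0672,.078])
```

```text
14.4 pos [0.6113 0.0666 0.0796] q [-0.06  -0.085  2.096  0.238  0.666 -2.032] F [0.6 0.6 0. ] g 0.49989943055632574
[[ 0.463 -0.851 -0.246]
 [ 0.118 -0.215  0.969]
 [-0.878 -0.478  0.001]]
az 14.27 tilt 28.56 roll to left -0.0011
delta [-0.0001  0.0006 -0.0016] tool [0.0014 0.0008 0.0006] rows 1 step [0.0014 0.0008 0.0006]
```

Good. I'll close on the plate at moderate force.

play_rows:
  grip: [-0.5, -0.8, -1, -1, -1, -1, -1, -1]
  delta_pos:
    - [0, 0, 0]
    - [0, 0, 0]
    - [0, 0, 0]
    - [0, 0, 0]
    - [0, 0, 0]
    - [0, 0, 0]
    - [0, 0, 0]
    - [0, 0, 0]
  roll: [0, 0, 0, 0, 0, 0, 0, 0]
  newtons: 45

```text
time_s: 15.2
tool_pos: [0.6129, 0.0666, 0.0809]
tcp_rot: [-1.529, 0.666, 1.021]
contact_force: [-4.5, -1.2, 5.5]
grip_width: 0.085
```

Run:
```python
from h import *
lean(); print("up",tool([0,0,1]),"back",tool([-X[0],-X[1],0]))
```

```text
15.2 pos [0.6129 0.0666 0.0809] q [-0.06  -0.085  2.094  0.238  0.665 -2.032] F [-4.5 -1.2  5.5] g 0.08460874776549188
[[ 0.466 -0.85  -0.246]
 [ 0.118 -0.216  0.969]
 [-0.877 -0.48  -0.   ]]
az 14.17 tilt 28.71 roll to left 0.0009
up [-8.771e-01 -4.804e-01 -4.000e-04] back [-0.4804  0.877   0.0066]
```

play_rows:
  grip: [-1, -1, -1, -1, -1, -1, -1, -1]
  delta_pos:
    - [-0.0066, -0.0025, 0]
    - [-0.0137, -0.0041, 0]
    - [-0.0215, 0.0019, 0]
    - [-0.0354, 0.0148, 0]
    - [-0.0527, 0.0338, 0.0003]
    - [-0.0743, 0.0733, 0.0006]
    - [-0.0959, 0.1128, 0.001]
    - [-0.0959, 0.1128, 0.001]
  roll: [0, 0, 0, 0, 0, 0, 0, 0]

```text
time_s: 16.0
tool_pos: [0.4679, 0.0321, 0.1089]
tcp_rot: [-1.528, 0.667, 1.023]
contact_force: [0.3, -1.6, -3.4]
grip_width: 0.085
```

Run:
```python
from h import *
lean(); posts(4)
s=telemetry.state(); print("own",(s["tool_pos"][:2]-C)@X,(s["tool_pos"][:2]-C)@Y)
c=dict(np.load("side4.npz"));P=pts(c)
for nm,lo,hi in(("blue",(100,120,60),(130,255,255)),("plate",None,None)):
    if lo:
        m=cv2.inRange(cv2.cvtColor(c["color"],cv2.COLOR_BGR2HSV),lo,hi)>0; m[:230]=0; q=P[m]; print(nm,len(q),np.median(q,0).round(3))
goto([.4764,.119,.075])
cv2.imwrite("pics/s4.png",cv2.resize(c["color"][130:400,110:470],None,fx=2,fy=2))
```

```text
16.0 pos [0.4679 0.0321 0.1089] q [-0.204 -0.665  2.464  0.269  0.905 -2.143] F [ 0.3 -1.6 -3.4] g 0.0848632366767521
[[ 0.464 -0.851 -0.246]
 [ 0.118 -0.216  0.969]
 [-0.878 -0.479  0.   ]]
az 14.25 tilt 28.6 roll to left -0.0001
top [279 124   3   4   8] [0.8345 0.0136 0.0613] pol -33.2
top [210 139   4   4  12] [0.7928 0.2083 0.0614] pol 57.1
top [294 189   4   4  11] [ 0.6395 -0.0297  0.0602] pol -122.7
top [224 205   4   4  12] [0.5963 0.1667 0.0636] pol 147.7
side [283 220   4   5  19] [ 0.6393 -0.0269  0.0628] pol -123.4
side [161 247   5   6  23] [0.794  0.2116 0.0612] pol 57.4
side [233 285   5   6  23] [0.5979 0.1696 0.0618] pol 146.4
own -0.25210977011979396 0.0015663594551556489
blue 521 [ 0.409 -0.058  0.037]
delta [ 0.0049  0.0872 -0.0361] tool [ 0.0441 -0.0055  0.0834] rows 2 step [ 0.022  -0.0028  0.0417]
```

View pics/s4.png

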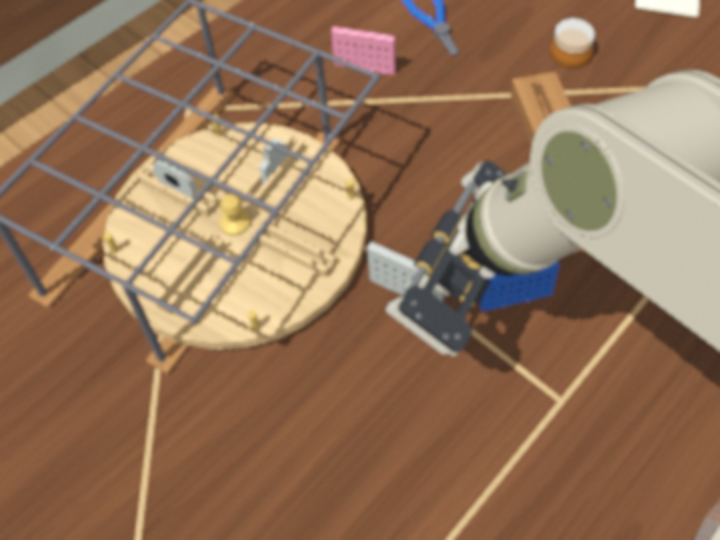

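The plate is out (crop ~(390,265)) and the others still stand. I'll set it upright on clear bench at left-front so I can regrip it with a vertical tool.

play_rows:
  grip: [-1, -1, -1, -1, -1]
  delta_pos:
    - [0.0, -0.0025, 0.028]
    - [0.02, -0.004, 0.056]
    - [0.0441, -0.0055, 0.0834]
    - [0.0441, -0.0055, 0.0834]
    - [0.0441, -0.0055, 0.0834]
  roll: [0, 0, 0, 0, 0]

```text
time_s: 16.6
tool_pos: [0.4763, 0.1206, 0.0735]
tcp_rot: [-1.529, 0.666, 1.026]
contact_force: [-0.2, -0.9, -2.9]
grip_width: 0.081
```

Run:
```python
from h import *
lean()
c=cam("side");P=pts(c);s=telemetry.state();d=P-s["tool_pos"];a=np.radians(14.2);f=d[...,0]*np.cos(a)+d[...,1]*np.sin(a);l=-d[...,0]*np.sin(a)+d[...,1]*np.cos(a)
m=(abs(l)<.012)&(f>.012)&(f<.08)&(P[...,2]>.005)&(P[...,2]<.12)
for lo in np.arange(.015,.07,.01):
    k=m&(f>lo)&(f<lo+.01)
    if k.sum(): print(lo.round(3),k.sum(),P[...,2][k].min().round(4),P[...,2][k].max().round(4),np.median(l[k]).round(4))
print(f[m].max()); goto([.4764,.119,.054]); print("down",tool([0,0,-.01]))
```

```text
16.6 pos [0.4763 0.1206 0.0735] q [ 0.085 -0.512  2.44   0.12   0.725 -1.806] F [-0.2 -0.9 -2.9] g 0.08103886100415095
[[ 0.462 -0.851 -0.249]
 [ 0.119 -0.218  0.969]
 [-0.879 -0.477  0.   ]]
az 14.43 tilt 28.52 roll to left -0.0006
0.015 40 0.0266 0.0926 0.0063
0.025 72 0.0248 0.0927 0.0061
0.035 68 0.023 0.0908 0.0061
0.045 69 0.0218 0.0916 0.0059
0.055 70 0.0258 0.0928 0.0061
0.065 7 0.0289 0.0889 0.0057
0.0666124972407778
delta [-0.0006 -0.0008 -0.0205] tool [ 0.0176  0.0105 -0.0007] rows 1 step [ 0.0176  0.0105 -0.0007]
down [0.0088 0.0048 0.    ]
```

play_rows:
  grip: [-1, -1, -1, -1]
  delta_pos:
    - [0.009, 0.005, 0]
    - [0.016, 0.0087, 0]
    - [0.0194, 0.0106, 0]
    - [0.0194, 0.0106, 0]
  roll: [0, 0, 0, 0]

```text
time_s: 17.05
tool_pos: [0.4764, 0.1187, 0.0516]
tcp_rot: [-1.528, 0.668, 1.021]
contact_force: [-0.3, 0.2, -3.1]
grip_width: 0.085
```

play_rows:
  grip: [-1, -1, -1]
  delta_pos:
    - [0.001, 0.0005, 0]
    - [0.001, 0.0005, 0]
    - [0.001, 0.0005, 0]
  roll: [0, 0, 0]

```text
time_s: 17.35
tool_pos: [0.4769, 0.1193, 0.0516]
tcp_rot: [-1.529, 0.666, 1.021]
contact_force: [0.2, 0.3, -3.1]
grip_width: 0.085
```

play_rows:
  grip: [-1, -1]
  delta_pos:
    - [0.001, 0.0005, 0]
    - [0.001, 0.0005, 0]
  roll: [0, 0]

```text
time_s: 17.55
tool_pos: [0.4774, 0.1195, 0.0509]
tcp_rot: [-1.529, 0.665, 1.02]
contact_force: [0.3, -0.6, -0.3]
grip_width: 0.085
```

play_rows:
  grip: [-1, -1]
  delta_pos:
    - [0.001, 0.0005, 0]
    - [0.001, 0.0005, 0]
  roll: [0, 0]

```text
time_s: 17.75
tool_pos: [0.4783, 0.1196, 0.0509]
tcp_rot: [-1.53, 0.664, 1.019]
contact_force: [-3.8, -0.6, 7.6]
grip_width: 0.083
```

play_rows:
  grip: [-1, -0.8, -0.7, -0.6, -0.4, -0.4]
  delta_pos:
    - [-0.001, -0.0005, 0]
    - [-0.001, -0.0005, 0]
    - [-0.001, -0.0005, 0]
    - [-0.001, -0.0005, 0]
    - [-0.001, -0.0005, 0]
    - [-0.001, -0.0005, 0]
  roll: [0, 0, 0, 0, 0, 0]

```text
time_s: 18.35
tool_pos: [0.4767, 0.1194, 0.0501]
tcp_rot: [-1.529, 0.666, 1.021]
contact_force: [-0.6, -0.2, 0.2]
grip_width: 0.287
```

play_rows:
  grip: [-0.4, -0.4, -0.4, -0.4, -0.2, 0, 0, 0]
  delta_pos:
    - [-0.02, 0, 0]
    - [-0.05, 0, 0]
    - [-0.09, 0, 0]
    - [-0.13, 0, 0]
    - [-0.17, 0, 0]
    - [-0.2, 0, 0]
    - [-0.2, 0, 0]
    - [-0.2, 0, 0]
  roll: [0, 0, 0, 0, 0, 0, 0, 0]

```text
time_s: 19.15
tool_pos: [0.4267, 0.1065, 0.1539]
tcp_rot: [-1.528, 0.668, 1.023]
contact_force: [0.1, 0.1, -0.1]
grip_width: 0.499
```

Run:
```python
from h import *
lean()
for n in("top","side"):
    c=cam(n);np.savez(n+"5.npz",**c);P=pts(c)
    m=(abs(P[...,0]-.50)<.07)&(abs(P[...,1]-.125)<.06)&(P[...,2]>.055)&(P[...,2]<.08)&(np.hypot(P[...,0]-.7167,P[...,1]-.09)>.16)
    q=P[m]; print(n,len(q)); 
    if len(q)>5: print(cv2.minAreaRect(q[:,:2].astype(np.float32)),q.min(0),q.max(0))
print("in",tool([-.97,-.243,0]),"up",tool([0,0,1]))
```

```text
19.15 pos [0.4267 0.1065 0.1539] q [ 0.05  -0.892  2.498  0.108  1.048 -1.8  ] F [ 0.1  0.1 -0.1] g 0.49915021035684204
[[ 0.463 -0.851 -0.246]
 [ 0.117 -0.216  0.969]
 [-0.878 -0.478 -0.   ]]
az 14.21 tilt 28.54 roll to left 0.0003
top 109
((0.5000984072685242, 0.12465209513902664), (0.08601143956184387, 0.008378425613045692), 14.48719310760498) [0.45819552 0.11136084 0.05539008] [0.54164488 0.13824288 0.0734151 ]
side 214
((0.5001946091651917, 0.12741698324680328), (0.08450077474117279, 0.009499630890786648), 14.358288764953613) [0.45818833 0.11445445 0.05508814] [0.54117625 0.14087537 0.07090925]
in [-0.4775  0.8786  0.003 ] up [-8.786e-01 -4.775e-01 -1.000e-04]
```

play_rows:
  grip: [0]
  delta_pos:
    - [-0.38, 0.7, 0]
  roll: [0]

```text
time_s: 19.35
tool_pos: [0.4168, 0.1036, 0.149]
tcp_rot: [-1.522, 0.695, 1.048]
contact_force: [0.2, 0.5, 0.6]
grip_width: 0.5
```

play_rows:
  grip: [0]
  delta_pos:
    - [-0.38, 0.7, 0]
  roll: [0]

```text
time_s: 19.45
tool_pos: [0.4061, 0.1005, 0.1434]
tcp_rot: [-1.514, 0.723, 1.074]
contact_force: [1.0, -1.0, -0.4]
grip_width: 0.503
```

play_rows:
  grip: [0]
  delta_pos:
    - [-0.36, 0.72, 0]
  roll: [0]

```text
time_s: 19.55
tool_pos: [0.3955, 0.0973, 0.1385]
tcp_rot: [-1.506, 0.75, 1.099]
contact_force: [0.5, -0.9, 0.1]
grip_width: 0.499
```

play_rows:
  grip: [0]
  delta_pos:
    - [-0.34, 0.73, 0]
  roll: [0]

```text
time_s: 19.65
tool_pos: [0.3848, 0.0939, 0.134]
tcp_rot: [-1.498, 0.778, 1.125]
contact_force: [-0.5, 0.1, 1.0]
grip_width: 0.499
```

Run:
```python
from h import *
lean(); print("in",tool([-.97,-.243,0]),"up",tool([0,0,1]))
```

```text
19.65 pos [0.3848 0.0939 0.134 ] q [ 0.041 -0.892  2.498  0.081  1.181 -1.796] F [-0.5  0.1  1. ] g 0.4985687244849308
[[ 0.344 -0.906 -0.247]
 [ 0.089 -0.23   0.969]
 [-0.935 -0.356  0.002]]
az 14.52 tilt 20.84 roll to left -0.0046
in [-0.3558  0.9345  0.0037] up [-0.9346 -0.3558  0.0016]
```

play_rows:
  grip: [0]
  delta_pos:
    - [-0.28, 0.75, 0]
  roll: [0]

```text
time_s: 19.75
tool_pos: [0.3736, 0.0903, 0.1298]
tcp_rot: [-1.489, 0.806, 1.152]
contact_force: [-0.2, 0.5, -0.6]
grip_width: 0.5
```

play_rows:
  grip: [0]
  delta_pos:
    - [-0.26, 0.75, 0]
  roll: [0]

```text
time_s: 19.85
tool_pos: [0.3622, 0.0864, 0.1259]
tcp_rot: [-1.479, 0.834, 1.178]
contact_force: [-0.1, -0.2, -0.1]
grip_width: 0.5
```

play_rows:
  grip: [0]
  delta_pos:
    - [-0.24, 0.75, 0]
  roll: [0]

```text
time_s: 19.95
tool_pos: [0.3507, 0.0822, 0.1225]
tcp_rot: [-1.469, 0.863, 1.205]
contact_force: [0.3, 0.2, -0.3]
grip_width: 0.498
```

play_rows:
  grip: [0]
  delta_pos:
    - [-0.22, 0.75, 0]
  roll: [0]

```text
time_s: 20.05
tool_pos: [0.339, 0.0777, 0.1195]
tcp_rot: [-1.458, 0.891, 1.232]
contact_force: [0.1, 0.1, -0.7]
grip_width: 0.501
```

play_rows:
  grip: [0]
  delta_pos:
    - [-0.2, 0.75, 0]
  roll: [0]

```text
time_s: 20.15
tool_pos: [0.3272, 0.0727, 0.1169]
tcp_rot: [-1.446, 0.919, 1.26]
contact_force: [-0.2, -0.3, 0.6]
grip_width: 0.501
```

Run:
```python
from h import *
lean(); print("in",tool([-.97,-.243,0]),"up",tool([0,0,1]))
```

```text
20.15 pos [0.3272 0.0727 0.1169] q [ 0.008 -0.892  2.498  0.054  1.356 -1.82 ] F [-0.2 -0.3  0.6] g 0.5010327108035763
[[ 0.179 -0.952 -0.248]
 [ 0.054 -0.243  0.969]
 [-0.982 -0.186  0.008]]
az 16.8 tilt 10.75 roll to left -0.043
in [-0.1863  0.9825  0.0055] up [-0.9825 -0.1863  0.008 ]
```

play_rows:
  grip: [0]
  delta_pos:
    - [-0.15, 0.78, 0]
  roll: [0]

```text
time_s: 20.25
tool_pos: [0.3152, 0.0672, 0.1147]
tcp_rot: [-1.434, 0.948, 1.288]
contact_force: [0.0, 0.5, -0.5]
grip_width: 0.505
```

play_rows:
  grip: [0]
  delta_pos:
    - [-0.12, 0.78, 0]
  roll: [0]

```text
time_s: 20.35
tool_pos: [0.3032, 0.0612, 0.113]
tcp_rot: [-1.42, 0.976, 1.316]
contact_force: [0.3, -0.0, -0.5]
grip_width: 0.502
```

play_rows:
  grip: [0]
  delta_pos:
    - [-0.09, 0.78, 0]
  roll: [0]

```text
time_s: 20.45
tool_pos: [0.2912, 0.0544, 0.1118]
tcp_rot: [-1.406, 1.003, 1.345]
contact_force: [0.4, -1.0, 0.9]
grip_width: 0.5
```

play_rows:
  grip: [0]
  delta_pos:
    - [-0.06, 0.78, 0]
  roll: [0]

```text
time_s: 20.55
tool_pos: [0.2791, 0.0468, 0.111]
tcp_rot: [-1.39, 1.03, 1.374]
contact_force: [-0.2, -0.6, -0.0]
grip_width: 0.501
```

Run:
```python
from h import *
lean(); print("in",tool([-.97,-.243,0]),"up",tool([0,0,1]))
```

```text
20.55 pos [0.2791 0.0468 0.111 ] q [-0.059 -0.892  2.498  0.033  1.502 -1.883] F [-0.2 -0.6 -0. ] g 0.5008976132000812
[[ 0.036 -0.968 -0.25 ]
 [ 0.031 -0.249  0.968]
 [-0.999 -0.043  0.021]]
az 40.82 tilt 2.73 roll to left -0.4604
in [-0.0425  0.999   0.0071] up [-0.9989 -0.0426  0.0211]
```

play_rows:
  grip: [0, 0, 0, 0, 0]
  delta_pos:
    - [0.001, 0.006, 0.04]
    - [0.001, 0.012, 0.08]
    - [0.002, 0.018, 0.12]
    - [0.002, 0.022, 0.155]
    - [0.002, 0.022, 0.155]
  roll: [0, 0, 0, 0, 0]

```text
time_s: 21.05
tool_pos: [0.2174, 0.1948, 0.1114]
tcp_rot: [-1.395, 1.024, 1.379]
contact_force: [0.6, -0.4, 0.9]
grip_width: 0.502
```

play_rows:
  grip: [0]
  delta_pos:
    - [-0.04, 0.715, -0.357]
  roll: [0]

```text
time_s: 21.15
tool_pos: [0.2062, 0.1813, 0.1109]
tcp_rot: [-1.396, 1.06, 1.388]
contact_force: [-0.0, -0.4, -0.4]
grip_width: 0.503
```

Run:
```python
from h import *
lean(); print("in",tool([-.755,-.656,0]),"up",tool([0,0,1]))
```

```text
21.15 pos [0.2062 0.1813 0.1109] q [ 5.310e-01 -8.910e-01  2.497e+00  2.000e-03  1.520e+00 -1.296e+00] F [-0.  -0.4 -0.4] g 0.5026974155142864
[[ 0.013 -0.967 -0.254]
 [ 0.01  -0.254  0.967]
 [-1.    -0.015  0.006]]
az 36.81 tilt 0.93 roll to left -0.3857
in [-0.0162  0.8967 -0.4427] up [-0.9999 -0.015   0.0061]
```

play_rows:
  grip: [0]
  delta_pos:
    - [0, 0.02, -0.01]
  roll: [0]

```text
time_s: 21.25
tool_pos: [0.2016, 0.1761, 0.1106]
tcp_rot: [-1.394, 1.081, 1.393]
contact_force: [0.4, 0.0, 0.5]
grip_width: 0.498
```

play_rows:
  grip: [0, 0]
  delta_pos:
    - [0, -0.02, 0.01]
    - [0, -0.03, 0.02]
  roll: [0, 0]

```text
time_s: 21.45
tool_pos: [0.2281, 0.2036, 0.1112]
tcp_rot: [-1.392, 1.079, 1.388]
contact_force: [0.2, 0.5, 0.4]
grip_width: 0.498
```

Run:
```python
from h import *
lean(); s=telemetry.state();M=R.from_rotvec(s["tcp_rot"]).as_matrix(); z=M[:,2]; print("z az",np.degrees(np.arctan2(z[1],z[0])))
goto([.500,.126,.17])
```

```text
21.45 pos [0.2281 0.2036 0.1112] q [ 5.620e-01 -7.130e-01  2.404e+00 -1.000e-03  1.448e+00 -1.258e+00] F [0.2 0.5 0.4] g 0.4982787897473682
[[ 0.003 -0.969 -0.247]
 [ 0.    -0.247  0.969]
 [-1.    -0.003 -0.001]]
az 3.3 tilt 0.17 roll to left 0.1918
z az 104.28965884786355
delta [ 0.2719 -0.0776  0.0588] tool [-0.058  -0.2445 -0.1424] rows 6 step [-0.0097 -0.0408 -0.0237]
```

play_rows:
  grip: [0, 0, 0, 0, 0, 0, 0, 0]
  delta_pos:
    - [-0.02, -0.041, -0.024]
    - [-0.04, -0.082, -0.047]
    - [-0.058, -0.122, -0.071]
    - [-0.058, -0.163, -0.095]
    - [-0.058, -0.204, -0.119]
    - [-0.058, -0.2445, -0.1424]
    - [-0.058, -0.2445, -0.1424]
    - [-0.058, -0.2445, -0.1424]
  roll: [0, 0, 0, 0, 0, 0, 0, 0]

```text
time_s: 22.25
tool_pos: [0.4988, 0.1247, 0.1676]
tcp_rot: [-1.39, 1.084, 1.391]
contact_force: [-0.7, -0.1, 0.8]
grip_width: 0.499
```

Run:
```python
from h import *
lean(); goto([.500,.126,.052])
for n in("top","side"):
    c=cam(n);P=pts(c)
    m=(abs(P[...,0]-.50)<.07)&(abs(P[...,1]-.125)<.04)&(P[...,2]>.05)&(P[...,2]<.08)&(np.hypot(P[...,0]-.7167,P[...,1]-.09)>.16)
    q=P[m]; print(n,len(q)); 
    if len(q)>5: print(cv2.minAreaRect(q[:,:2].astype(np.float32)))
```

```text
22.25 pos [0.4988 0.1247 0.1676] q [ 1.460e-01 -5.600e-02  1.808e+00 -1.000e-03  1.392e+00 -1.673e+00] F [-0.7 -0.1  0.8] g 0.49933955133937874
[[-0.002 -0.969 -0.246]
 [-0.001 -0.246  0.969]
 [-1.     0.003 -0.001]]
az -148.41 tilt 0.15 roll to left 2.8387
delta [ 0.0012  0.0013 -0.1156] tool [ 0.1156 -0.0018  0.001 ] rows 3 step [ 0.0385 -0.0006  0.0003]
top 24
((0.4748762249946594, 0.11486650258302689), (0.033598657697439194, 0.004825441632419825), 6.433274269104004)
side 204
((0.4906790852546692, 0.1247032955288887), (0.06798841804265976, 0.01012402307242155), 13.4971923828125)
```

play_rows:
  grip: [0, 0, 0, 0, 0, 0]
  delta_pos:
    - [0.03, -0.0006, 0.0003]
    - [0.06, -0.001, 0.0006]
    - [0.09, -0.0015, 0.001]
    - [0.1156, -0.0018, 0.001]
    - [0.1156, -0.0018, 0.001]
    - [0.1156, -0.0018, 0.001]
  roll: [0, 0, 0, 0, 0, 0]

```text
time_s: 22.95
tool_pos: [0.4995, 0.1281, 0.0545]
tcp_rot: [-1.394, 1.079, 1.392]
contact_force: [0.9, -0.5, 0.7]
grip_width: 0.5
```

play_rows:
  grip: [-0.5, -0.8, -1, -1, -1, -1, -1, -1]
  delta_pos:
    - [0, 0, 0]
    - [0, 0, 0]
    - [0, 0, 0]
    - [0, 0, 0]
    - [0, 0, 0]
    - [0, 0, 0]
    - [0, 0, 0]
    - [0, 0, 0]
  roll: [0, 0, 0, 0, 0, 0, 0, 0]
  newtons: 40

```text
time_s: 23.75
tool_pos: [0.5002, 0.1278, 0.0537]
tcp_rot: [-1.393, 1.08, 1.391]
contact_force: [-0.5, 0.0, 2.8]
grip_width: 0.084
```

play_rows:
  grip: [-1, -1, -1, -1, -1, -1]
  delta_pos:
    - [-0.03, 0, 0]
    - [-0.06, 0, 0]
    - [-0.1, 0, 0]
    - [-0.14, 0, 0]
    - [-0.14, 0, 0]
    - [-0.14, 0, 0]
  roll: [0, 0, 0, 0, 0, 0]

```text
time_s: 24.35
tool_pos: [0.5002, 0.128, 0.1935]
tcp_rot: [-1.394, 1.079, 1.391]
contact_force: [0.3, -0.0, -4.2]
grip_width: 0.082
```

Run:
```python
from h import *
lean(); s=telemetry.state();M=R.from_rotvec(s["tcp_rot"]).as_matrix();p=s["tool_pos"]; z=M[:,2]; print("z az",np.degrees(np.arctan2(z[1],z[0])))
a=np.radians(14.3)
for n in("top","side"):
    c=cam(n);np.savez(n+"6.npz",**c);P=pts(c);d=P-p;f=d[...,0]*np.cos(a)+d[...,1]*np.sin(a);l=-d[...,0]*np.sin(a)+d[...,1]*np.cos(a)
    m=(abs(l)<.012)&(abs(f)<.06)&(d[...,2]<-.025)&(d[...,2]>-.07)
    print(n,m.sum(),f[m].min(),f[m].max(),l[m].min(),l[m].max(),P[...,2][m].min(),P[...,2][m].max())
    for lo in (-.04,-.03,-.015,.015,.03):
        k=m&(f>lo)&(f<lo+.01)
        if k.sum(): print(lo,k.sum(),P[...,2][k].min().round(4))
    # holder: slot floor/dark and block in own frame
    Q=P[(abs(P[...,2]-.036)<.004)&(abs(P[...,0]-.54)<.09)&(abs(P[...,1]+.295)<.09)]
    print("holder",cv2.minAreaRect(Q[:,:2].astype(np.float32)))
    H=np.array([.5392,-.2952]);hx=np.array([np.cos(np.radians(-35.2)),np.sin(np.radians(-35.2))]);hy=np.array([-hx[1],hx[0]])
    e=P[...,:2]-H;u=e@hx;v=e@hy
    k=(abs(u)<.06)&(abs(v)<.025)&(P[...,2]<.030)&(P[...,2]>.005)
    print("slot",k.sum(),np.percentile(u[k],[3,97]),np.percentile(v[k],[3,97]))
    k=(abs(u)<.035)&(abs(v)<.03)&(abs(P[...,2]-.036)<.003); print("top gap v",v[k&(v<0)].max(),v[k&(v>0)].min(),"edges",v[k].min(),v[k].max())
```

```text
24.35 pos [0.5002 0.128  0.1935] q [ 1.520e-01 -7.300e-02  1.777e+00 -1.000e-03  1.437e+00 -1.670e+00] F [ 0.3 -0.  -4.2] g 0.08162691678194713
[[ 0.001 -0.968 -0.249]
 [-0.001 -0.249  0.968]
 [-1.    -0.001 -0.001]]
az -34.56 tilt 0.1 roll to left 0.8549
z az 104.42035262163478Traceback (most recent call last):
  File "<stdin>", line 7, in <module>
    return umr_minimum(a, axis, None, out, keepdims, initial, where)
ValueError: zero-size array to reduction operation minimum which has no identity
```

play_rows:
  grip: [-1, -1, -1, -1, -1, -1, -1, -1]
  delta_pos:
    - [0, 0.007, -0.045]
    - [0, 0.015, -0.09]
    - [0, 0.022, -0.135]
    - [0, 0.029, -0.18]
    - [0, 0.036, -0.225]
    - [0, 0.044, -0.27]
    - [0, 0.051, -0.315]
    - [0, 0.058, -0.36]
  roll: [0.11, 0.22, 0.33, 0.44, 0.55, 0.66, 0.77, 0.866]

```text
time_s: 25.2
tool_pos: [0.5317, -0.2362, 0.1904]
tcp_rot: [-0.74, 1.443, 0.745]
contact_force: [1.4, -0.3, -3.9]
grip_width: 0.08
```

play_rows:
  grip: [-1, -1, -1]
  delta_pos:
    - [0, 0, 0]
    - [0, 0, 0]
    - [0, 0, 0]
  roll: [0, 0, 0]

```text
time_s: 25.5
tool_pos: [0.5324, -0.2338, 0.1916]
tcp_rot: [-0.745, 1.441, 0.749]
contact_force: [-0.7, -0.2, -4.0]
grip_width: 0.081
```

```bash
cat > m.py <<'E'
from h import *
lean(); s=telemetry.state();M=R.from_rotvec(s["tcp_rot"]).as_matrix();p=s["tool_pos"]; z=M[:,2]; yaw=np.arctan2(z[1],z[0])-np.pi/2; print("plate yaw",np.degrees(yaw))
pl=[]
for n in("top","side"):
    c=cam(n);np.savez(n+"6.npz",**c);P=pts(c);d=P-p;f=d[...,0]*np.cos(yaw)+d[...,1]*np.sin(yaw);l=-d[...,0]*np.sin(yaw)+d[...,1]*np.cos(yaw)
    m=(abs(l)<.012)&(abs(f)<.06)&(d[...,2]<.02)&(d[...,2]>-.07)&(abs(f)>.011)
    if m.sum()>5:
        print(n,"plate",m.sum(),"f",f[m].min().round(4),f[m].max().round(4),"l",np.percentile(l[m],[3,50,97]).round(4),"z",P[...,2][m].min().round(4),P[...,2][m].max().round(4))
        for lo in (-.04,-.03,-.02,.012,.02,.03):
            k=m&(f>lo)&(f<lo+.01)
            if k.sum(): print(lo,k.sum(),P[...,2][k].min().round(4),P[...,2][k].max().round(4),np.median(l[k]).round(4))
for n in("top","side"):   # holder from the first, unobstructed pictures
    P=pts(dict(np.load(n+"0.npz")))
    H=np.array([.5392,-.2952]);hx=np.array([np.cos(np.radians(-35.2)),np.sin(np.radians(-35.2))]);hy=np.array([-hx[1],hx[0]])
    e=P[...,:2]-H;u=e@hx;v=e@hy; Z=P[...,2]
    k=(abs(u)<.06)&(abs(v)<.025)&(Z<.030)&(Z>.005)
    print(n,"slot",k.sum(),np.percentile(u[k],[3,97]).round(4),np.percentile(v[k],[3,97]).round(4))
    k=(abs(u)<.075)&(abs(v)<.04)&(abs(Z-.036)<.004); print("rect u",np.percentile(u[k],[1,99]).round(4),"v",np.percentile(v[k],[1,99]).round(4),cv2.minAreaRect(P[k][:,:2].astype(np.float32)))
    k&=abs(u)<.035; print("gap v",v[k&(v<0)].max().round(4),v[k&(v>0)].min().round(4))
E
python3 m.py
```

```text
25.5 pos [ 0.5324 -0.2338  0.1916] q [-0.502  0.109  1.596 -0.     1.44  -1.459] F [-0.7 -0.2 -4. ] g 0.08122984748156876
[[-0.003 -0.818  0.576]
 [ 0.001  0.576  0.818]
 [-1.     0.003 -0.001]]
az 157.71 tilt 0.18 roll to left 2.9172
plate yaw -35.14422955319485
top plate 52 f -0.045 -0.018 l [-0.0034  0.0003  0.0041] z 0.1376 0.2113
-0.04 14 0.1438 0.2104 0.0006
-0.03 15 0.2012 0.2112 0.0001
-0.02 3 0.2068 0.2079 0.0007
side plate 232 f -0.0465 0.0367 l [-0.0006  0.0058  0.0071] z 0.1379 0.211
-0.04 48 0.1388 0.2074 0.0061
-0.03 47 0.1397 0.2074 0.0062
-0.02 46 0.1397 0.211 0.0063
0.012 3 0.1405 0.1441 0.0063
0.02 4 0.1379 0.1441 0.0062
0.03 2 0.1391 0.1409 0.0066
top slot 154 [-0.0408  0.0483] [-0.0116  0.0059]
rect u [-0.0618  0.0623] v [-0.0308  0.0283] ((0.5389306545257568, -0.29641228914260864), (0.05998280271887779, 0.12654268741607666), 54.823917388916016)
gap v -0.0075 0.0051
side slot 125 [-0.0363  0.0492] [-0.0065  0.0008]
rect u [-0.0633  0.063 ] v [-0.0283  0.0312] ((0.5394562482833862, -0.29386693239212036), (0.06074635311961174, 0.13096854090690613), 55.0092658996582)
gap v -0.0042 0.0079
```

```bash
python3 -c "
from h import *
goto([.5406,-.2975,.110])"
```

```text
delta [ 0.0075 -0.0639 -0.0828] tool [ 0.0828 -0.043  -0.0479] rows 3 step [ 0.0276 -0.0143 -0.016 ]
```

play_rows:
  grip: [-1, -1, -1, -1, -1, -1, -1]
  delta_pos:
    - [0, -0.0215, -0.024]
    - [0.01, -0.043, -0.0479]
    - [0.04, -0.043, -0.0479]
    - [0.07, -0.043, -0.0479]
    - [0.0828, -0.043, -0.0479]
    - [0.0828, -0.043, -0.0479]
    - [0.0828, -0.043, -0.0479]
  roll: [0, 0, 0, 0, 0, 0, 0]

```text
time_s: 26.3
tool_pos: [0.5416, -0.2987, 0.1123]
tcp_rot: [-0.748, 1.438, 0.745]
contact_force: [0.1, -0.4, -3.0]
grip_width: 0.086
```

```bash
sed -i 's/^for n in("top","side"):   #/for n in():   #/' m.py; python3 m.py
python3 - <<'E'
from h import *
goto([.5406,-.2975,.066])
im=[cv2.resize(dict(np.load(n+"6.npz"))["color"][a:a+100,b:b+130],None,fx=3,fy=3,interpolation=cv2.INTER_CUBIC) for n,a,b in(("top",175,325),("side",125,320))]
cv2.imwrite("pics/h6.png",np.hstack(im))
E
```

```text
26.3 pos [ 0.5416 -0.2987  0.1123] q [-5.860e-01  2.670e-01  1.567e+00 -1.000e-03  1.306e+00 -1.544e+00] F [ 0.1 -0.4 -3. ] g 0.08570330444584512
[[ 0.001 -0.818  0.575]
 [-0.002  0.575  0.818]
 [-1.    -0.002 -0.001]]
az -55.36 tilt 0.12 roll to left 0.353
plate yaw -35.130729281419995
top plate 51 f -0.0443 -0.0171 l [-0.0034  0.0015  0.0042] z 0.063 0.1307
-0.04 15 0.063 0.1283 0.0015
-0.03 15 0.0664 0.1307 0.0012
-0.02 3 0.0678 0.1238 0.004
side plate 197 f -0.0463 0.0359 l [-0.0007  0.0054  0.0072] z 0.0572 0.1302
-0.04 43 0.0602 0.1284 0.0058
-0.03 44 0.0599 0.1302 0.0058
-0.02 38 0.06 0.1282 0.0056
0.012 3 0.0604 0.064 0.0052
0.02 3 0.0614 0.064 0.006
0.03 3 0.0595 0.0664 0.0061
delta [-0.0017  0.002  -0.0476] tool [0.0475 0.0028 0.0007] rows 1 step [0.0475 0.0028 0.0007]
```

View pics/h6.png

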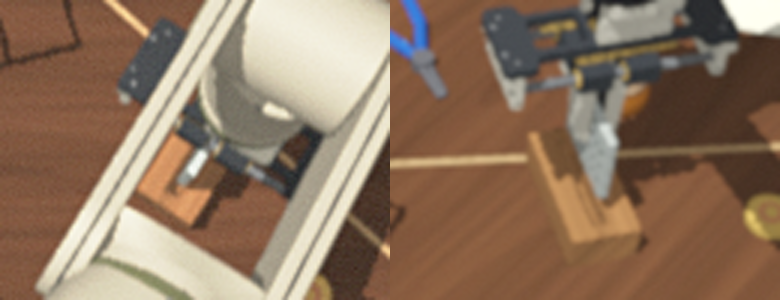

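The plate hangs aligned above the slot in both views. I'll lower it, watching the force.

play_rows:
  grip: [-1, -1, -1, -1]
  delta_pos:
    - [0.008, 0.0028, 0.0007]
    - [0.016, 0.0028, 0.0007]
    - [0.022, 0.0028, 0.0007]
    - [0.026, 0.0028, 0.0007]
  roll: [0, 0, 0, 0]

```text
time_s: 26.8
tool_pos: [0.5386, -0.2967, 0.084]
tcp_rot: [-0.746, 1.44, 0.746]
contact_force: [-0.2, -0.5, -3.8]
grip_width: 0.085
```

play_rows:
  grip: [-1, -1, -1, -1]
  delta_pos:
    - [0.004, 0, 0]
    - [0.007, 0, 0]
    - [0.01, 0, 0]
    - [0.01, 0, 0]
  roll: [0, 0, 0, 0]

```text
time_s: 27.2
tool_pos: [0.5389, -0.2969, 0.0746]
tcp_rot: [-0.746, 1.439, 0.745]
contact_force: [-0.3, -0.2, -3.4]
grip_width: 0.081
```

Free so far (bottom ≈21 mm, inside the slot). I'll continue to the floor.

play_rows:
  grip: [-1, -1, -1, -1]
  delta_pos:
    - [0.003, 0, 0]
    - [0.006, 0, 0]
    - [0.008, 0, 0]
    - [0.008, 0, 0]
  roll: [0, 0, 0, 0]

```text
time_s: 27.6
tool_pos: [0.5388, -0.2968, 0.0667]
tcp_rot: [-0.746, 1.44, 0.746]
contact_force: [-0.4, 0.2, -3.8]
grip_width: 0.084
```

play_rows:
  grip: [-1, -1]
  delta_pos:
    - [0.001, 0, 0]
    - [0.0015, 0, 0]
  roll: [0, 0]

```text
time_s: 27.8
tool_pos: [0.5392, -0.2971, 0.0657]
tcp_rot: [-0.747, 1.439, 0.745]
contact_force: [0.8, -0.1, -0.1]
grip_width: 0.084
```

play_rows:
  grip: [-0.8, -0.6, -0.4, -0.4, -0.4]
  delta_pos:
    - [0, 0, 0]
    - [0, 0, 0]
    - [0, 0, 0]
    - [0, 0, 0]
    - [0, 0, 0]
  roll: [0, 0, 0, 0, 0]

```text
time_s: 28.3
tool_pos: [0.5392, -0.2971, 0.0659]
tcp_rot: [-0.747, 1.439, 0.745]
contact_force: [-0.6, 0.7, 0.2]
grip_width: 0.301
```

play_rows:
  grip: [-0.4, -0.4, -0.4, -0.4, -0.4, -0.4, -0.4, -0.4]
  delta_pos:
    - [-0.02, 0, 0]
    - [-0.05, 0, 0]
    - [-0.09, 0, 0]
    - [-0.13, 0, 0]
    - [-0.17, 0.03, 0.04]
    - [-0.2, 0.06, 0.08]
    - [-0.2, 0.1, 0.12]
    - [-0.2, 0.13, 0.15]
  roll: [0, 0, 0, 0, 0, 0, 0, 0]

```text
time_s: 29.1
tool_pos: [0.5226, -0.1162, 0.2666]
tcp_rot: [-0.748, 1.437, 0.742]
contact_force: [0.5, 1.2, -0.7]
grip_width: 0.294
```

play_rows:
  grip: [-0.4, -0.4, -0.4, -0.4]
  delta_pos:
    - [0, 0.03, 0.03]
    - [0, 0.05, 0.05]
    - [0, 0.05, 0.05]
    - [0, 0.05, 0.05]
  roll: [0, 0, 0, 0]

```text
time_s: 29.5
tool_pos: [0.5102, -0.0474, 0.2645]
tcp_rot: [-0.749, 1.438, 0.746]
contact_force: [-1.0, 0.4, 0.1]
grip_width: 0.3
```

Run:
```python
from h import *
st()
out=[]
for n in("top","side"):
    c=cam(n);np.savez(n+"7.npz",**c);P=pts(c)
    m=(np.hypot(P[...,0]-.539,P[...,1]+.2965)<.06)&(P[...,2]>.045)&(P[...,2]<.12); q=P[m]
    if len(q)>5: print(n,"plate",len(q),cv2.minAreaRect(q[:,:2].astype(np.float32)),"ztop pct",np.percentile(q[:,2],[50,90,98]).round(4))
    d=cv2.absdiff(c["color"],dict(np.load(n+"0.npz"))["color"]).max(2)
    for nm,(u,v) in dict(top=dict(pliers=(404,143),pot=(436,205),wt=(427,273)),side=dict(pliers=(325,138),pot=(396,150),wt=(447,197)))[n].items(): print(nm,np.percentile(d[v-10:v+10,u-10:u+10],[50,95]))
    out.append(c["color"])
cv2.imwrite("pics/end.png",np.hstack([cv2.resize(out[0][70:310,150:470],(400,300)),cv2.resize(out[1][90:330,100:480],(400,300))]))
```

```text
29.5 pos [ 0.5102 -0.0474  0.2645] q [-1.92e-01 -1.20e-01  1.69e+00 -1.00e-03  1.57e+00 -1.15e+00] F [-1.   0.4  0.1] g 0.2997819728000688
[[ 0.001 -0.818  0.575]
 [-0.002  0.575  0.818]
 [-1.    -0.002 -0.001]]
top plate 111 ((0.538081705570221, -0.2958826720714569), (0.008208757266402245, 0.08683298528194427), 55.00257110595703) ztop pct [0.0789 0.0819 0.0831]
pliers [10.   15.05]
pot [12. 17.]
wt [ 95. 111.]
side plate 180 ((0.5371788740158081, -0.2920162081718445), (0.010031178593635559, 0.08480913192033768), 54.39665222167969) ztop pct [0.0653 0.0796 0.0815]
pliers [ 66.5 166.1]
pot [  1.   127.05]
wt [65. 87.]
```

View pics/end.png

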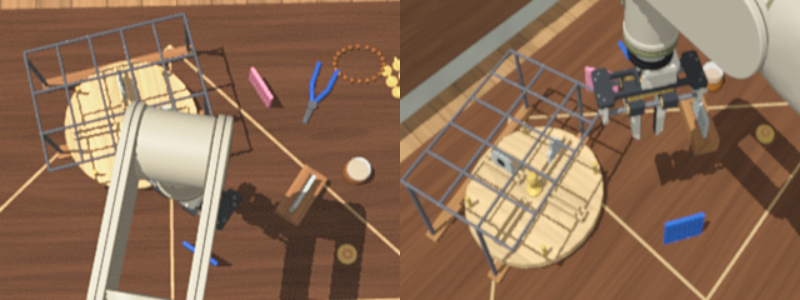

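The plate top sits at about 80 mm (12 + 68), so it is fully home. The bench items look unmoved and the other two plates still stand.

```bash
python3 -c "
from bench import sign_off
print(sign_off())"
```

```text
the job is handed in; nothing more can be done
None
```

The drawplate is standing fully home in the holder slot, released, and the job is handed in at about 29.5 s.

**What I did**
- The move tool has no pitch, so I got a 29° lean by pushing the arm against its reach limit.
- I turned the rack about −94° by pushing post0. The drawplate's bay then pointed to the front within about 1°.
- I took the plate out from under the shelf and stood it upright on clear bench at left-front of the rack. There I regripped it with the tool pointing straight down.
- I lowered it into the slot and let go.

**Last checks**
- **Fit:** the plate's top is about 80 mm above the bench, which matches the 12 mm slot floor plus its 68 mm height. It lies along the slot within about 0.5°, and the wrist force went to zero at the floor.
- **Rest of the scene:** the round and stepped plates still stand in the rack. In the top view the pliers and bead pot are unchanged. The brass weight was in the arm's shadow, so its picture comparison differed, but by eye it sits where it was.
- **Disagreements:** the two cameras differ by 2–4 mm on where the plate and holder are, so I averaged them. In the last side view the arm covered the pliers and part of the pot, so I relied on the top view for those.

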